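# Hang the charcoal stove's door back on its hinge pins

### The job

The charcoal stove's lift-off door lies on the cart after cleaning. Hang it back on the stove: stand it up (it can be leaned on the loose brick to get a new hold on its top edge), lower it gently, standing open, so that both knuckles go fully down over the two hinge pins together, then swing it gently shut against the stove's front and let go. Do not let the door drop onto the pins or slam, and leave the iron and the other things on the cart where they are.

Things in the scene. Friction and masses are not known exactly. Their poses are not given: they have to be found in the camera images.
- stove: Dark sheet-steel charcoal stove, a box 200 deep (x) x 220 wide (y) x 214 mm high on short legs, pot rests on its hob to 222 mm; does not move. Origin: centre of its underside, on the cart. x points to its back, z up; the front, with the mouth, is the flat face at x = -100 mm; the hinge pins are at its -y side. Wire loops stick out 29 mm from both sides (y) at z = 165 mm.
- stove_mouth (a point): Middle of the mouth (104 wide x 118 mm high) in the stove's front face, at stove (-100, 4, 120) mm; axes as the stove's. A folded lip over the mouth sticks out 11 mm from the front at stove z = 197 to 201, y = -33 to 73 mm. The shut door sits 7 mm below it, so the door goes on or off only while it stands well open, about square to the front.
- pin_low (a point): Foot of the lower hinge pin: centre of the shoulder that the lower knuckle rests on, at stove (-115, -81, 64) mm; axes as the stove's. The steel pin stands straight up from here: 12 mm diameter, 26 mm long, tapered over its last 10 mm to 5 mm. Shoulder 22 mm diameter and 14 mm thick, on a bracket to the stove's front.
- pin_high (a point): Foot of the upper hinge pin, same pin, shoulder and bracket, exactly 84 mm above pin_low. The door comes in sideways with its knuckles above both pin tips (lifted 28 to 40 mm), then goes down.
- door: Dark folded-steel door 140 tall (x) x 124 wide (y) x 12 mm thick (z), about 0.6 kg. Starts lying on its inner face, handle up. Origin: centre of the inner face; x to its top edge, y to its free edge, z out of its outer face. Hung: x up. Shut: z along the stove's -x, inner face 2 mm off the stove's front, lower edge 50 mm above the cart. Open square: z along the stove's -y, y along its -x.
- door_handle (a point): Centre of the wooden handle bar, at door (0, 0, 49) mm: 96 long (door y), 18 wide (x), 14 mm deep (z), on two posts 82 mm apart, 30 mm free between it and the plate. Axes as the door's. The door's centre of mass is behind it, 5 to 12 mm in front of the inner face. A push on the bar swings the hung door (light friction).
- door_top (a point): Middle of the door's top edge, half-way through its 12 mm thickness, at door (70, 0, 6) mm; axes as the door's. The plate is bare on both faces around here, from y = -20 to 60 mm, down to the handle.
- door_free (a point): Middle of the free edge on the inner face, at door (0, 62, 0) mm; axes as the door's. The loose hinge lets it sag a few mm.
- knuckle_low (a point): Centre of the lower mouth of the lower knuckle, at door (-56, -77, 13) mm, on pin_low when hung; axes as the door's. Knuckle: steel tube along the door's x, 24 mm outside, hole 14.8 mm, 28 mm long, its strap riveted on the outer face.
- knuckle_high (a point): Centre of the lower mouth of the upper knuckle, the same tube, at door (28, -77, 13) mm, on pin_high when hung; axes as the door's.
- brick_center (a point): Centre of a loose red brick lying flat, 215 long (x) x 102 wide (y) x 65 mm high (z), 2.3 kg. The door can lean on its long upper edge on the +y side, where the planks are free, with the door's lower edge on the planks, at 45 to 60 degrees from level: steel on brick and planks grips with friction 0.5 or more. It may be shifted.
- iron: Bystander: black charcoal iron 220 mm long, 185 mm high. Origin under its middle.
- sprayer: Bystander: green spray bottle with a yellow and blue head, 74 mm diameter, 240 mm high. Origin under its middle.
- tumbler: Bystander: steel tumbler 72 mm diameter, 100 mm high. Origin under its middle.
- tongs: Bystander: flat steel charcoal tongs 250 mm long, 10 mm high, lying down. Origin under their middle.
- tin: Bystander: round aluminium tin 94 mm diameter, 78 mm high. Origin under its middle.
Mind the look-alikes: they are no part of the job. Of the things like the door, leave any that is green or turquoise; of the rest the larger one is meant.

How it is judged:
On the way:
1. the door hangs on both pins, knuckles fully down, standing open (distance between knuckle_low and pin_low below 0.006 m and distance between knuckle_high and pin_high below 0.006 m and x of door_free in the frame of stove below -0.14 m), for 0.2 s.
At the end, for the whole second after the job is handed in: Both knuckles are fully down on their pins (each within 6 mm of its shoulder), the door is shut (free edge within 10 mm of the stove's front) and at rest (distance between knuckle_low and pin_low below 0.006 m and distance between knuckle_high and pin_high below 0.006 m and x of door_free in the frame of stove above -0.11 m and linear speed of door below 0.02 m/s and angular speed of door below 0.1 rad/s); the robot touches nothing.
It fails at once if the door is banged hard on the stove (contact over 60 N) (contact force between door and stove above 60 N).
It fails at once if the door is let fall onto its pins or slammed (faster than 0.35 m/s while its knuckles are on the pins) (horizontal distance between knuckle_low and pin_low below 0.008 m and z of knuckle_low in the frame of pin_low below 0.025 m and linear speed of door above 0.35 m/s).
It fails at once if a bystander is shifted by more than 40 mm (distance of any of iron, sprayer, tumbler, tongs, tin from where it was at the start of the episode above 0.04 m).
It also fails if it takes over 70 s, if anything falls off the work surface, if the arm or the gripper's body presses on something with over 40 N, if the wrist force passes 120 N, or if a joint passes its speed limit or range.

### The arm

A 7-joint arm with a two-finger parallel gripper is mounted at the origin on the work surface. World frame = base frame: x ahead of the robot, y to its left, z up, the work surface at z = 0. Lengths are in m, angles in rad, forces in N, time in s.
With the tool pointing down it reaches from about 0.4 to 0.85 m from the base axis. Payload 4.5 kg.
Tool frame: the origin (TCP) lies on the centre line of the jaws, within the pads' length; the fingertips stand r.tip_extent ahead of it and the grasp point (between the pads) is the TCP (r.tip_extent is the distance from the TCP to the fingertips, in m); z points along the fingers, y is the line along which they close (so a half turn about z gives the same grasp; the last joint's range is limited). The gripper opens to 88 mm and grips with 3 to 60 N. Pads are 18 mm wide; open, the fingers measure 123 mm over their backs; the gripper's body (75 mm by 187 mm) begins 45 mm behind the grasp point.
Start: joints at [-1.281, 0.689, -0.195, 1.565, 0.157, 0.902, -0.215], TCP at [0.158, 0.605, 0.258] pointing down, gripper open.
Joint ranges: [-3.01, 3.01], [-0.46, 2.08], [-1.47, 1.51], [0.13, 2.56], [-1, 4.14], [0.04, 2.09], [-2.66, 2.66]. Speed limits (rad/s): [2.57, 2.57, 3.14, 3.14, 3.14, 3.14, 3.14].

### API

Orientations are given as a unit quaternion [x, y, z, w].
In Python, from plant import sensors, vision, finish_job, r gives the robot as it stands. The module is installed in compiled form; this text tells all that it offers.
- The arm moves only by the tool step_arm, never from a script. Its argument "steps" is a list of rows, each a list of 2 entries, a list of its own where there are three numbers: the shift along the tool's x, y, z in cm, then the turn, a rotation vector about the tool's x, y, z in degrees. A call has 1 to 12 rows; each row shifts and turns the commanded pose from where the row before left it, along the tool's axes as they then stand; what a row does not reach is not made up. A row lasts 1/8 s, in which the tool goes at most 62.5 mm and 10.7 degrees, less where a joint would pass 70% of its speed; a pose out of reach is approached as far as the arm can. A call with a gripper value outside its range is refused whole. "claw" is the opening, from -1 (shut) to 1 (fully open), set as the call begins (left out, the last holds). The fingers move at their own pace and stop on an object; "grip_force" is the grip in N (left out, the last holds). Time passes only in rows, so rows that do not move let the fingers close. It gives the time, the measured TCP pose, the force, the opening and the grip force at its end, in the units of the state.
- sensors.get_state(): the state, without advancing time (a new reading comes with each control period).
- vision.snapshot(name): name is "scene" or "top" or "wrist"; returns a dict with "img" (420x560x3 uint8, red, green, blue), "fx", "fy", "cx", "cy" (pixels), "position" and "rotation" of the camera in the world. Camera axes: x right, y down, z forward; pixel columns grow to the right and rows downward; lengths in m; the calibration is good to about 2 mm. A picture is of the moment at which its call begins. There is no depth.
- finish_job(): hands the job in; it is judged then, once.
The state is a dict: "clock": time; "q": joint angles; "qd": joint speeds; "joint_torque": joint torques, N m; "tool_pos": TCP position; "eef_rot": TCP orientation; "contact_force": force on the tool from outside, world axes, zero at the start; "moment": the same for the moment, N m; "opening": opening from 0.0 (shut) to 1.0 (fully open); "finger_force": force on a finger pad.
Only numpy, scipy, OpenCV 4.12 (cv2) and the standard library are available. Lean on these libraries where they do the work, as an engineer would, in place of code of your own. Each camera call takes 0.05 s, during which the arm holds its last target. There are 200 camera calls.

## Working session

There is one attempt and no reset: what is moved stays moved. The work goes in short steps, Python scripts to look and compute and a tool call to move; the robot and the scene stay as the last step left them, time stands still between calls to the robot, and variables do not carry over. Pictures are saved under pics/ and viewed, at most 10 in all, crops included, and the job is handed in when it is done.

Besides the shell and the picture viewer there is one more tool, called after "Request:" as name([rows], argument=value, ...), one row to a line, values as JSON. step_arm: Moves the arm, as the interface text tells. Its arguments: {"type":"object","properties":{"steps":{"type":"array"},"claw":{"type":"number"},"grip_force":{"type":"number"}},"required":["steps"]}

```bash
mkdir -p pics
cat > h.py <<'E'
import numpy as np, cv2, pickle
from plant import sensors, vision, finish_job, r
from scipy.spatial.transform import Rotation as R
def snap(cam,name,crop=None,scale=1):
    s=vision.snapshot(cam); pickle.dump(s,open(f'pics/{name}.pkl','wb'))
    im=s['img'][:,:,::-1]
    if crop: x0,y0,x1,y1=crop; im=im[y0:y1,x0:x1]
    cv2.imwrite(f'pics/{name}.png',cv2.resize(im,None,fx=scale,fy=scale,interpolation=cv2.INTER_CUBIC)); return s
def load(n): return pickle.load(open(f'pics/{n}.pkl','rb'))
def rot(s):
    a=np.array(s['rotation']); return a if a.shape==(3,3) else R.from_quat(a).as_matrix()
def px2w(s,u,v,z):
    d=rot(s)@np.array([(u-s['cx'])/s['fx'],(v-s['cy'])/s['fy'],1]); p=np.array(s['position']); return p+d*(z-p[2])/d[2]
def w2px(s,p):
    c=rot(s).T@(np.array(p)-s['position']); return np.array([s['fx']*c[0]/c[2]+s['cx'],s['fy']*c[1]/c[2]+s['cy']])
def st():
    s=sensors.get_state(); print({k:np.round(s[k],3) for k in ('clock','q','tool_pos','eef_rot','contact_force','opening','finger_force')}); print(R.from_quat(s['eef_rot']).as_matrix().round(3)); return s
E
python3 - <<'E'
from h import *
import cv2
a=snap('scene','scene0');b=snap('top','top0')
im=np.vstack([a['img'],b['img']])[:,:,::-1]
cv2.imwrite('pics/both.png',np.hstack([a['img'],b['img']])[:,:,::-1])
for s in(a,b): print(s['position'],s['rotation'],s['fx'],s['cx'])
st();print(r.tip_extent)
E
```

```text
[1.59711235 0.36791499 0.89444288] [ 0.51165242  0.71399345 -0.38919174 -0.27740754] 513.4416520976864 269.4025153010971
[ 0.33053315 -0.01759619  1.25551456] [ 0.70599294 -0.70533949  0.04702379 -0.04311535] 425.2902686733949 279.73286328797036
{'clock': np.float64(0.1), 'q': array([-1.281,  0.69 , -0.195,  1.566,  0.157,  0.902, -0.215]), 'tool_pos': array([0.158, 0.604, 0.257]), 'eef_rot': array([ 0.128,  0.992, -0.001, -0.   ]), 'contact_force': array([ 0.796, -0.708,  0.17 ]), 'opening': np.float64(0.996), 'finger_force': np.float64(0.0)}
[[-0.967  0.253 -0.   ]
 [ 0.253  0.967 -0.002]
 [-0.    -0.002 -1.   ]]
0.019
```

View pics/top0.png

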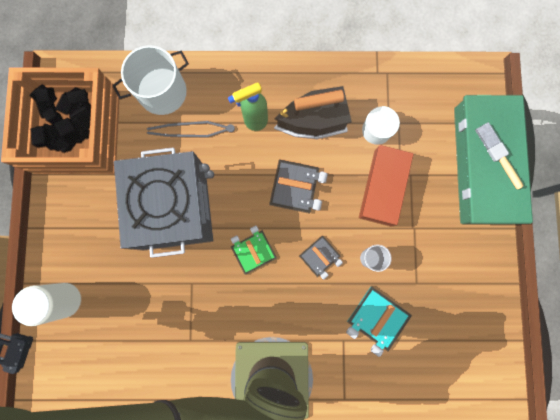

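View pics/scene0.png

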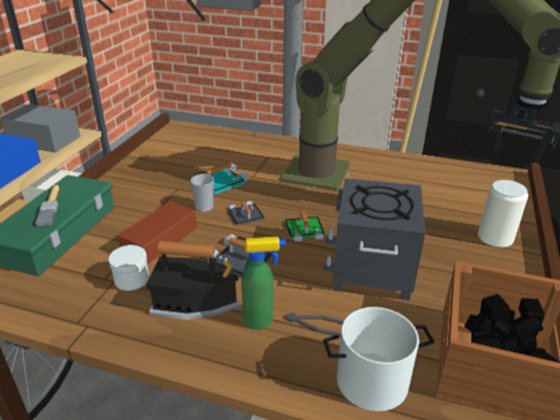

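Four door-like things show in the top view. They are charcoal large (297,187), charcoal small (322,257), green (253,252) and turquoise (380,318). The charcoal one at (297,187) is the larger of the non-green two, so it is meant; I confirm it in a crop.

Run:
```python
from h import *
im=load('top0')['img'][:,:,::-1][80:290,110:420]
cv2.imwrite('pics/crop1.png',cv2.resize(im,None,fx=2.58,fy=2.58,interpolation=cv2.INTER_CUBIC))
```

```text
(no output)
```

View pics/crop1.png

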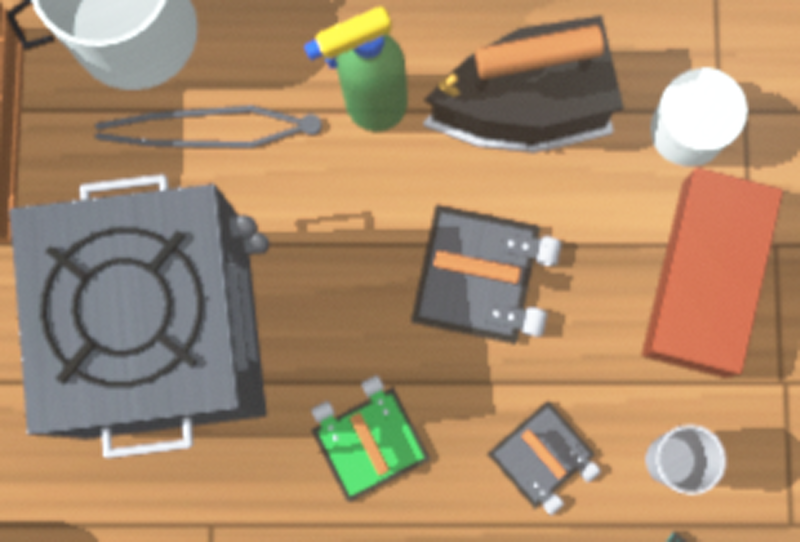

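The crop confirms it: plate corners near (437,206), (540,228), (517,342) and (413,320), knuckles on the right, free edge on the left. The stove's front faces image right, with its pins at (245,235). The brick's left long side is free.

```bash
cat >> h.py <<'E'
from scipy.optimize import least_squares
def fit(s,model,pix,x0,size=1):
    # planar pose: x,y,yaw from model pts (body frame) and pixels
    f=lambda p:np.concatenate([w2px(s,R.from_euler('z',p[2]).apply(m)+[p[0],p[1],0])-q for m,q in zip(model,pix)])
    o=least_squares(f,x0); return o.x, o.fun.reshape(-1,2)
E
python3 - <<'E'
from h import *
s=load('top0'); c=lambda L:[np.array(p)/2.58+[110,80] for p in L]
T=1e-3
# door: TL= top(x+),free(y+)
p,e=fit(s,np.array([[70,62,12],[70,-62,12],[-70,-62,12],[-70,62,12]])*T,c([(437,206),(540,228),(517,342),(413,320)]),[.6,0,0]);print('door',p,np.degrees(p[2]),np.abs(e).max())
p,e=fit(s,np.array([[0,48,56],[0,-48,56]])*T,c([(433,258),(521,274)]),p);print('door by handle',p,np.degrees(p[2]),np.abs(e).max())
# stove x->+Y: corners back/far
m=np.array([[100,-110,214],[-100,-110,214],[-100,110,214],[100,110,214]])*T
p,e=fit(s,m,c([(12,210),(213,185),(237,407),(30,434)]),[.5,.3,1.57]);print('stove',p,np.degrees(p[2]),e)
RS=R.from_euler('z',p[2]); pin=RS.apply([-.115,-.081,.148])+[p[0],p[1],0];print('pin_high',pin,w2px(s,pin+[0,0,.026]))
m=np.array([[107.5,51,65],[107.5,-51,65],[-107.5,-51,65],[-107.5,51,65]])*T
p,e=fit(s,m,c([(697,168),(781,192),(738,375),(645,353)]),[.5,-.2,0]);print('brick',p,np.degrees(p[2]),e)
E
```

```text
door [ 0.55039053 -0.06910288 -0.20717218] -11.870091816578975 0.7244520257196427
door by handle [ 0.55110881 -0.06752059 -0.18108531] -10.375423804782274 0.5610062883074534
stove [0.48124368 0.27813095 1.70044003] 97.42803679239019 [[-0.98438905 -0.40152978]
 [ 0.87305529 -0.65173576]
 [ 0.86943224  0.42409855]
 [-0.75084139  0.53239114]]
pin_high [0.57643123 0.17456778 0.148     ] [203.36562777 165.09943352]
brick [ 0.54433314 -0.33010619 -0.2751167 ] -15.763025733897607 [[-1.03102328 -0.26087099]
 [ 0.82436678 -0.10101288]
 [-0.35523955  0.83185369]
 [ 0.55689794 -0.4929825 ]]
```

```bash
cat >> h.py <<'E'
import json
from scipy.spatial.transform import Slerp
def plan(way, P=None, Q=None):
    """way: list of (pos,R,n rows); prints rows, rounding errors fed back"""
    s=sensors.get_state(); P=np.array(s['tool_pos'] if P is None else P); Q=R.from_quat(s['eef_rot']) if Q is None else Q
    out=[]
    for pos,Rt,n in way:
        p0,q0=P.copy(),Q
        sl=Slerp([0,1],R.concatenate([q0,Rt]))
        for i in range(1,n+1):
            pt=p0+(np.array(pos)-p0)*i/n; qt=sl(i/n)
            d=np.round(Q.inv().apply(pt-P)*100,1)+0; w=np.round((Q.inv()*qt).as_rotvec(degrees=True),1)+0
            out.append([d.tolist(),w.tolist()])
            P=P+Q.apply(d/100); Q=Q*R.from_rotvec(w,degrees=True)
    for i in range(0,len(out),12): print(json.dumps(out[i:i+12]))
    return P,Q
def axes(x,z):
    z=np.array(z,float);z/=np.linalg.norm(z);x=np.array(x,float);x-=z*(x@z);x/=np.linalg.norm(x);return R.from_matrix(np.column_stack([x,np.cross(z,x),z]))
E
python3 - <<'E'
from h import *
Q=R.from_quat(sensors.get_state()['eef_rot'])
a=np.radians(-11.5); T=axes([np.sin(a),-np.cos(a),0],[0,0,-1])
plan([([.2,.5,.33],Q,3),([.552,-.068,.25],T,14),([.552,-.068,.17],T,3)])
E
```

```text
[[[-2.2, -3.0, -2.4], [0.0, 0.0, 0.0]], [[-2.3, -3.0, -2.5], [0.0, 0.0, 0.0]], [[-2.2, -3.0, -2.4], [0.0, 0.0, 0.0]], [[-3.5, -3.3, 0.6], [0.0, 0.0, -6.7]], [[-3.0, -3.7, 0.6], [0.0, 0.0, -6.6]], [[-2.6, -4.0, 0.5], [0.0, 0.0, -6.7]], [[-2.2, -4.2, 0.6], [0.0, 0.0, -6.6]], [[-1.6, -4.5, 0.6], [0.0, 0.0, -6.7]], [[-1.1, -4.7, 0.6], [0.0, 0.0, -6.6]], [[-0.5, -4.7, 0.5], [0.0, 0.0, -6.7]], [[0.0, -4.8, 0.6], [0.0, -0.1, -6.6]], [[0.6, -4.7, 0.6], [0.0, 0.0, -6.7]]]
[[[1.1, -4.7, 0.6], [0.0, 0.0, -6.6]], [[1.6, -4.4, 0.6], [-0.1, 0.0, -6.7]], [[2.2, -4.3, 0.5], [0.0, 0.0, -6.6]], [[2.6, -4.0, 0.6], [0.0, 0.0, -6.7]], [[3.1, -3.6, 0.6], [0.0, 0.0, -6.7]], [[0.0, 0.0, 2.7], [0.0, 0.0, 0.0]], [[0.0, 0.0, 2.6], [0.0, 0.0, 0.0]], [[0.0, 0.0, 2.7], [0.0, 0.0, 0.0]]]
```

Request:
step_arm([
  [[-2.2,-3.0,-2.4],[0,0,0]],
  [[-2.3,-3.0,-2.5],[0,0,0]],
  [[-2.2,-3.0,-2.4],[0,0,0]],
  [[-3.5,-3.3,0.6],[0,0,-6.7]],
  [[-3.0,-3.7,0.6],[0,0,-6.6]],
  [[-2.6,-4.0,0.5],[0,0,-6.7]],
  [[-2.2,-4.2,0.6],[0,0,-6.6]],
  [[-1.6,-4.5,0.6],[0,0,-6.7]],
  [[-1.1,-4.7,0.6],[0,0,-6.6]],
  [[-0.5,-4.7,0.5],[0,0,-6.7]],
  [[0.0,-4.8,0.6],[0,0,-6.6]],
  [[0.6,-4.7,0.6],[0,0,-6.7]],
], claw=1, grip_force=45)

```text
clock: 1.6
tool_pos: [0.4267, 0.1339, 0.2784]
eef_rot: [-0.386, 0.922, 0.0, -0.0]
contact_force: [0.7, 0.1, -0.8]
opening: 0.995
finger_force: 0.0
```

Request:
step_arm([
  [[1.1,-4.7,0.6],[0,0,-6.6]],
  [[1.6,-4.4,0.6],[0,0,-6.7]],
  [[2.2,-4.3,0.5],[0,0,-6.6]],
  [[2.6,-4.0,0.6],[0,0,-6.7]],
  [[3.1,-3.6,0.6],[0,0,-6.7]],
  [[0,0,2.7],[0,0,0]],
  [[0,0,2.6],[0,0,0]],
  [[0,0,2.7],[0,0,0]],
  [[0,0,0],[0,0,0]],
  [[0,0,0],[0,0,0]],
])

```text
clock: 2.85
tool_pos: [0.552, -0.0674, 0.1704]
eef_rot: [-0.633, 0.774, -0.0, 0.0]
contact_force: [-0.0, 0.8, 0.6]
opening: 1.001
finger_force: 0.0
```

Run:
```python
from h import *
st(); s=snap('wrist','w1',scale=1); print(s['position'],rot(s),s['fx'],s['cx'],s['cy'])
for yaw in(-11.5,):
  Rd=R.from_euler('z',yaw,degrees=True)
  for m in ([70,62,12],[70,-62,12],[-70,-62,12],[-70,62,12],[0,48,56],[0,-48,56]): print(m,w2px(s,Rd.apply(np.array(m)/1e3)+[.551,-.068,0]))
```

```text
{'clock': np.float64(2.85), 'q': array([ 0.366,  0.772, -0.561,  1.847,  0.612,  0.701,  2.393]), 'tool_pos': array([ 0.552, -0.067,  0.17 ]), 'eef_rot': array([-0.633,  0.774, -0.   ,  0.   ]), 'contact_force': array([-0.006,  0.76 ,  0.622]), 'opening': np.float64(1.001), 'finger_force': np.float64(0.0)}
[[-0.199 -0.98   0.001]
 [-0.98   0.199  0.   ]
 [-0.    -0.001 -1.   ]]
[ 0.5390228  -0.13523782  0.29783726] [[-0.98012718  0.19064342  0.0548251 ]
 [ 0.1983676   0.94333245  0.26603417]
 [-0.00100063  0.27162285 -0.96240326]] 312.3256997898232 278.7149764761504 217.66400698530038
[70, 62, 12] [210.14073954 265.59281755]
[70, -62, 12] [201.94059659 136.79019863]
[-70, -62, 12] [359.9126875  136.96027965]
[-70, 62, 12] [350.975415   265.78428105]
[0, 48, 56] [280.83193384 272.27440923]
[0, -48, 56] [281.19207131 157.13557125]
```

View pics/w1.png

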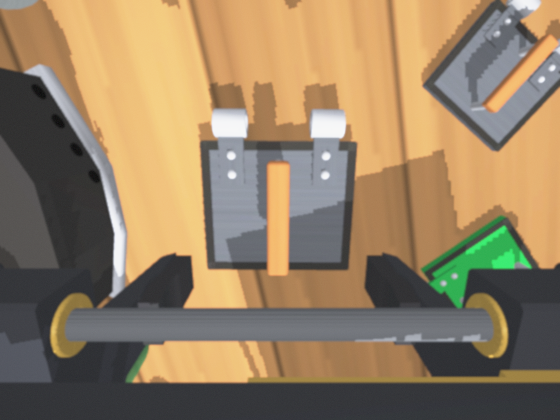

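Run:
```python
from h import *
s=load('w1'); T=1e-3
m=np.array([[70,62,12],[70,-62,12],[-70,-62,12],[-70,62,12],[0,-48,56],[0,48,56]])*T
p,e=fit(s,m,[(207,270),(202,142),(357,142),(349,270),(278.5,161),(278,276)],[.55,-.07,-.2]);print(p,np.degrees(p[2]),e)
RD=R.from_euler('z',p[2])
for u,v in((125,240),(100,165),(121,290)): print('iron',RD.inv().apply(px2w(s,u,v,.005)-[p[0],p[1],0]))
a=p[2]; T=axes([np.sin(a),-np.cos(a),0],[0,0,-1])
h=[p[0],p[1],0]
plan([(np.add(h,[0,0,.12]),T,3),(np.add(h,[0,0,.049]),T,4)])
```

```text
[ 0.55374609 -0.06449946 -0.20455638] -11.720217135838825 [[ 1.12246715 -0.98727372]
 [-1.75685593 -0.90605108]
 [ 0.59766478 -0.11291108]
 [-0.53398116 -0.30045917]
 [ 0.31540857  1.4023781 ]
 [ 0.25604164  0.55310452]]
iron [0.15264821 0.03426978 0.005     ]
iron [ 0.166384   -0.03966705  0.005     ]
iron [0.16394969 0.08963052 0.005     ]
[[[-0.1, 0.0, 1.7], [0.0, 0.0, 0.1]], [[-0.1, -0.1, 1.7], [-0.1, 0.0, 0.1]], [[-0.1, 0.0, 1.7], [0.0, 0.0, 0.1]], [[0.0, 0.0, 1.8], [0.0, 0.0, 0.0]], [[0.0, 0.0, 1.7], [0.0, 0.0, 0.0]], [[0.0, 0.0, 1.8], [0.0, 0.0, 0.0]], [[0.0, 0.0, 1.8], [0.0, 0.0, 0.0]]]
```

The wrist view shows the door with its handle running from (278,161) to (278,276); the iron's edge is 150 mm away, so the gripper clears it.

Request:
step_arm([
  [[-0.1,0,1.7],[0,0,0.2]],
  [[-0.1,-0.1,1.7],[0,0,0]],
  [[-0.1,0,1.7],[0,0,0]],
  [[0,0,1.8],[0,0,0]],
  [[0,0,1.7],[0,0,0]],
  [[0,0,1.8],[0,0,0]],
  [[0,0,1.8],[0,0,0]],
  [[0,0,0],[0,0,0]],
])

```text
clock: 3.9
tool_pos: [0.5522, -0.0648, 0.0462]
eef_rot: [-0.632, 0.775, 0.001, -0.001]
contact_force: [-0.5, -0.2, -0.3]
opening: 0.998
finger_force: 0.0
```

Request:
step_arm([
  [[0,0,0],[0,0,0]],
  [[0,0,0],[0,0,0]],
  [[0,0,0],[0,0,0]],
  [[0,0,0],[0,0,0]],
  [[0,0,0],[0,0,0]],
  [[0,0,0],[0,0,0]],
  [[0,0,0],[0,0,0]],
], claw=-1, grip_force=50)

```text
clock: 4.78
tool_pos: [0.5531, -0.0648, 0.0477]
eef_rot: [-0.632, 0.775, 0.0, 0.0]
contact_force: [0.9, -0.6, -0.4]
opening: 0.233
finger_force: 0.0
```

```bash
cat > lean.py <<'E'
from h import *
B=np.array([.5443,-.3301,0]); RB=R.from_euler('z',-.275); bx=RB.apply([1,0,0]); by=RB.apply([0,1,0]); Z=np.array([0,0,1.])
def lean(th,bxo=-.015,gap=0.,up=0.):
    th=np.radians(th); c,s=np.cos(th),np.sin(th)
    xd=-c*by+s*Z; zd=s*by+c*Z
    o=B+bx*bxo+by*(.051+.065/np.tan(th)+gap)+Z*up
    return o,xd,zd   # o = bottom inner edge middle
def tool_handle(th,**k):
    o,xd,zd=lean(th,**k); return o+.07*xd+.048*zd, axes(-bx,-zd)
E
python3 - <<'E'
from lean import *
st(); Q=R.from_quat(sensors.get_state()['eef_rot']); P=np.array(sensors.get_state()['tool_pos'])
p57,q57=tool_handle(57,gap=.015,up=.10); print(p57, tool_handle(57)[0])
_,q0=tool_handle(0.01+.5,gap=0)
plan([(P+[0,0,.2],Q,5),([.52,-.14,.27],q0,12),(p57,q57,10)])
E
```

```text
{'clock': np.float64(4.775), 'q': array([ 0.26 ,  0.953, -0.387,  1.895,  0.783,  0.451,  2.236]), 'tool_pos': array([ 0.553, -0.065,  0.048]), 'eef_rot': array([-0.632,  0.775,  0.   ,  0.   ]), 'contact_force': array([ 0.899, -0.6  , -0.392]), 'opening': np.float64(0.233), 'finger_force': np.float64(0.0)}
[[-0.202 -0.979 -0.   ]
 [-0.979  0.202  0.   ]
 [-0.     0.    -1.   ]]
[ 0.55982691 -0.21982996  0.18484961] [ 0.55575371 -0.23426634  0.08484961]
[[[0.0, 0.0, -4.0], [0.0, 0.0, 0.0]], [[0.0, 0.0, -4.0], [0.0, 0.0, 0.0]], [[0.0, 0.0, -4.0], [0.0, 0.0, 0.0]], [[0.0, 0.0, -4.0], [0.0, 0.0, 0.0]], [[0.0, 0.0, -4.0], [0.0, 0.0, 0.0]], [[0.7, 0.1, -0.2], [0.0, 0.0, 7.8]], [[0.7, 0.1, -0.2], [0.1, 0.1, 7.9]], [[0.6, 0.0, -0.2], [0.0, 0.0, 7.8]], [[0.7, -0.2, -0.1], [0.0, 0.0, 7.9]], [[0.7, -0.2, -0.2], [0.1, 0.1, 7.8]], [[0.6, -0.3, -0.2], [0.0, 0.0, 7.9]], [[0.5, -0.4, -0.2], [0.0, 0.0, 7.8]]]
[[[0.5, -0.5, -0.2], [0.1, 0.1, 7.8]], [[0.5, -0.5, -0.2], [0.0, 0.0, 7.9]], [[0.3, -0.6, -0.1], [0.0, 0.0, 7.8]], [[0.3, -0.6, -0.2], [0.1, 0.1, 7.9]], [[0.2, -0.7, -0.2], [0.0, 0.0, 7.8]], [[-0.6, -0.7, 0.9], [5.6, 0.0, 0.0]], [[-0.6, -0.5, 0.9], [5.7, 0.0, 0.0]], [[-0.6, -0.5, 0.9], [5.6, 0.0, 0.0]], [[-0.6, -0.4, 1.0], [5.7, 0.0, 0.0]], [[-0.6, -0.2, 1.1], [5.6, 0.0, 0.0]], [[-0.6, -0.2, 1.0], [5.7, 0.0, 0.0]], [[-0.6, -0.1, 1.1], [5.6, 0.0, 0.0]]]
[[[-0.6, 0.1, 1.1], [5.7, 0.0, 0.0]], [[-0.6, 0.1, 1.1], [5.6, 0.0, 0.0]], [[-0.6, 0.3, 1.0], [5.7, 0.0, 0.0]]]
```

Request:
step_arm([
  [[0,0,0],[0,0,0]],
  [[0,0,0],[0,0,0]],
  [[0,0,0],[0,0,0]],
  [[0,0,-1],[0,0,0]],
  [[0,0,-2],[0,0,0]],
  [[0,0,-3],[0,0,0]],
])

```text
clock: 5.52
tool_pos: [0.5515, -0.065, 0.1074]
eef_rot: [-0.632, 0.775, 0.001, -0.002]
contact_force: [-0.0, -0.6, -5.8]
opening: 0.196
finger_force: 50.0
```

Held (5.8 N = the door's weight). Lift, turn and tilt.

Request:
step_arm([
  [[0,0,-4],[0,0,0]],
  [[0,0,-4],[0,0,0]],
  [[0,0,-4],[0,0,0]],
  [[0,0,-2],[0,0,0]],
  [[0.7,0.1,-0.2],[0,0,7.8]],
  [[0.7,0.1,-0.2],[0,0,7.9]],
  [[0.6,0,-0.2],[0,0,7.8]],
  [[0.7,-0.2,-0.1],[0,0,7.9]],
  [[0.7,-0.2,-0.2],[0,0,7.8]],
  [[0.6,-0.3,-0.2],[0,0,7.9]],
  [[0.5,-0.4,-0.2],[0,0,7.8]],
])

```text
clock: 6.9
tool_pos: [0.5323, -0.1086, 0.2603]
eef_rot: [-0.201, 0.98, 0.001, -0.001]
contact_force: [-0.1, -0.3, -6.0]
opening: 0.19
finger_force: 50.0
```

Request:
step_arm([
  [[0.5,-0.5,-0.2],[0,0,7.8]],
  [[0.5,-0.5,-0.2],[0,0,7.9]],
  [[0.3,-0.6,-0.1],[0,0,7.8]],
  [[0.3,-0.6,-0.2],[0,0,7.9]],
  [[0.2,-0.7,-0.2],[0,0,7.8]],
  [[-0.6,-0.7,0.9],[5.6,0,0]],
  [[-0.6,-0.5,0.9],[5.7,0,0]],
  [[-0.6,-0.5,0.9],[5.6,0,0]],
  [[-0.6,-0.4,1.0],[5.7,0,0]],
  [[0,0,0],[0,0,0]],
])

```text
clock: 8.15
tool_pos: [0.5355, -0.1689, 0.2342]
eef_rot: [0.132, 0.972, -0.193, -0.028]
contact_force: [-0.8, 0.5, -6.6]
opening: 0.192
finger_force: 50.0
```

Run:
```python
from lean import *
st()
plan([(*tool_handle(57,gap=.015,up=.10),7)])
```

```text
{'clock': np.float64(8.15), 'q': array([-0.033,  0.679,  0.087,  1.79 ,  0.45 ,  0.825,  1.004]), 'tool_pos': array([ 0.536, -0.169,  0.234]), 'eef_rot': array([ 0.132,  0.972, -0.193, -0.028]), 'contact_force': array([-0.778,  0.548, -6.62 ]), 'opening': np.float64(0.192), 'finger_force': np.float64(50.032)}
[[-0.963  0.246 -0.106]
 [ 0.268  0.891 -0.367]
 [ 0.004 -0.382 -0.924]]
[[[-0.5, -0.3, 0.9], [4.9, 0.0, 0.0]], [[-0.6, -0.2, 0.9], [5.0, 0.0, 0.1]], [[-0.5, -0.2, 0.9], [4.9, 0.0, 0.0]], [[-0.5, 0.0, 0.9], [4.9, 0.0, 0.1]], [[-0.6, 0.0, 1.0], [5.0, 0.0, 0.0]], [[-0.5, 0.1, 0.9], [4.9, 0.0, 0.1]], [[-0.5, 0.2, 0.9], [4.9, 0.0, 0.0]]]
```

Request:
step_arm([
  [[-0.5,-0.3,0.9],[4.9,0,0]],
  [[-0.6,-0.2,0.9],[5,0,0.1]],
  [[-0.5,-0.2,0.9],[4.9,0,0]],
  [[-0.5,0,0.9],[4.9,0,0.1]],
  [[-0.6,0,1],[5,0,0]],
  [[-0.5,0.1,0.9],[4.9,0,0.1]],
  [[-0.5,0.2,0.9],[4.9,0,0]],
  [[0,0,0],[0,0,0]],
  [[0,0,0],[0,0,0]],
])

```text
clock: 9.28
tool_pos: [0.5596, -0.2234, 0.187]
eef_rot: [0.124, 0.871, -0.472, -0.065]
contact_force: [-0.3, 0.4, -5.8]
opening: 0.189
finger_force: 50.1
```

Run:
```python
from lean import *
st(); snap('scene','s2',(60,120,340,330),2.5)
plan([(*tool_handle(57,gap=.012,up=.03),5),(*tool_handle(57,gap=.010,up=.004),4)])
```

```text
{'clock': np.float64(9.275), 'q': array([-0.318,  1.028,  0.391,  1.689,  0.726,  0.989,  0.67 ]), 'tool_pos': array([ 0.56 , -0.223,  0.187]), 'eef_rot': array([ 0.124,  0.871, -0.472, -0.065]), 'contact_force': array([-0.287,  0.447, -5.827]), 'opening': np.float64(0.189), 'finger_force': np.float64(50.123)}
[[-0.961  0.154 -0.23 ]
 [ 0.277  0.524 -0.805]
 [-0.004 -0.837 -0.547]]
[[[0.0, 1.2, 0.8], [0.0, 0.0, -0.1]], [[0.0, 1.3, 0.8], [0.0, -0.1, -0.1]], [[0.1, 1.2, 0.7], [0.1, 0.0, 0.0]], [[0.0, 1.2, 0.8], [0.0, 0.0, -0.1]], [[0.0, 1.2, 0.8], [0.0, 0.0, -0.1]], [[0.0, 0.5, 0.4], [0.0, 0.0, 0.0]], [[0.0, 0.6, 0.4], [0.0, 0.0, 0.0]], [[0.0, 0.5, 0.4], [0.0, 0.0, 0.0]], [[0.0, 0.5, 0.4], [0.0, 0.0, 0.0]]]
```

View pics/s2.png

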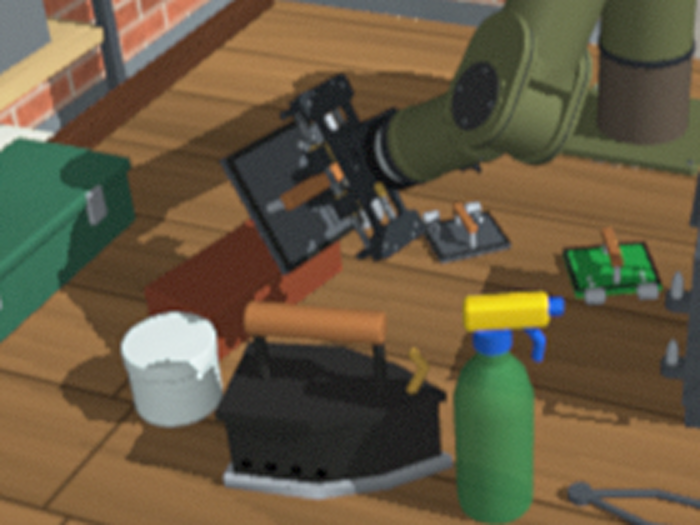

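The door is held tilted by its handle beside the brick, knuckles toward the robot and nothing in the way. Next I lower it.

Request:
step_arm([
  [[0,1.2,0.8],[0,0,0]],
  [[0,1.3,0.8],[0,0,-0.1]],
  [[0.1,1.2,0.7],[0,0,-0.1]],
  [[0,1.2,0.8],[0,0,-0.1]],
  [[0,1.2,0.8],[0,0,0]],
  [[0,0.5,0.4],[0,0,0]],
  [[0,0.6,0.4],[0,0,0]],
  [[0,0.5,0.4],[0,0,0]],
  [[0,0.5,0.4],[0,0,0]],
  [[0,0,0],[0,0,0]],
])

```text
clock: 10.58
tool_pos: [0.5583, -0.2246, 0.0876]
eef_rot: [0.12, 0.87, -0.473, -0.067]
contact_force: [0.4, -0.5, -4.9]
opening: 0.193
finger_force: 50.1
```

Run:
```python
from lean import *
s=st(); P=np.array(s['tool_pos']);Q=R.from_quat(s['eef_rot'])
print(tool_handle(57)[0]-P)
plan([(P-by*.012,Q,4),(P-by*.012-Z*.008,Q,3)])
```

```text
{'clock': np.float64(10.575), 'q': array([-0.314,  1.195,  0.383,  1.671,  0.737,  0.889,  0.56 ]), 'tool_pos': array([ 0.558, -0.225,  0.088]), 'eef_rot': array([ 0.12 ,  0.87 , -0.473, -0.067]), 'contact_force': array([ 0.428, -0.475, -4.905]), 'opening': np.float64(0.193), 'finger_force': np.float64(50.13)}
[[-0.962  0.147 -0.23 ]
 [ 0.273  0.523 -0.808]
 [ 0.002 -0.84  -0.543]]
[-0.0025536  -0.0097058  -0.00276512]
[[[0.0, -0.2, 0.3], [0.0, 0.0, 0.0]], [[0.0, -0.1, 0.2], [0.0, 0.0, 0.0]], [[0.0, -0.2, 0.3], [0.0, 0.0, 0.0]], [[0.0, -0.2, 0.2], [0.0, 0.0, 0.0]], [[0.0, 0.2, 0.1], [0.0, 0.0, 0.0]], [[0.0, 0.3, 0.2], [0.0, 0.0, 0.0]], [[0.0, 0.2, 0.1], [0.0, 0.0, 0.0]]]
```

Request:
step_arm([
  [[0,-0.2,0.3],[0,0,0]],
  [[0,-0.1,0.2],[0,0,0]],
  [[0,-0.2,0.3],[0,0,0]],
  [[0,-0.1,0.2],[0,0,0]],
  [[0,0.1,0.1],[0,0,0]],
  [[0,0,0],[0,0,0]],
])

```text
clock: 11.32
tool_pos: [0.5554, -0.236, 0.0865]
eef_rot: [0.121, 0.87, -0.473, -0.066]
contact_force: [-0.0, 0.9, -5.1]
opening: 0.19
finger_force: 50.1
```

Request:
step_arm([
  [[0,0.2,0.1],[0,0,0]],
  [[0,0.1,0.1],[0,0,0]],
  [[0,0,0],[0,0,0]],
])

```text
clock: 11.7
tool_pos: [0.5556, -0.2357, 0.0852]
eef_rot: [0.121, 0.869, -0.475, -0.066]
contact_force: [-0.7, 9.8, 9.4]
opening: 0.194
finger_force: 50.1
```

Both contacts are made; I release and back out along the tool.

Request:
step_arm([
  [[0,0,0],[0,0,0]],
  [[0,0,0],[0,0,0]],
  [[0,0,0],[0,0,0]],
  [[0,0,0],[0,0,0]],
  [[0,0,-1],[0,0,0]],
  [[0,0,-2],[0,0,0]],
  [[0,0,-3],[0,0,0]],
  [[0,0,-4],[0,0,0]],
  [[0,0,-3],[0,0,0]],
  [[0,-2,0],[0,0,0]],
  [[0,-4,0],[0,0,0]],
], claw=0.1)

```text
clock: 13.08
tool_pos: [0.5762, -0.1615, 0.204]
eef_rot: [0.119, 0.87, -0.473, -0.066]
contact_force: [0.1, -0.8, 0.7]
opening: 0.551
finger_force: 0.0
```

Run:
```python
from lean import *
s=st()
th=57
o,xd,zd=lean(th)
top=o+.14*xd+.006*zd
Qt=axes(-bx,-xd); 
# closing axis along zd? tool y = z cross x
print(Qt.as_matrix().round(2),top)
g=top-.008*xd+bx*.01
plan([(np.array([.60,-.17,.30]),axes(-bx,-Z),9),(g+.10*xd+Z*.02,Qt,7)])
```

```text
{'clock': np.float64(13.075), 'q': array([-0.388,  1.013,  0.356,  1.616,  0.665,  1.117,  0.697]), 'tool_pos': array([ 0.576, -0.162,  0.204]), 'eef_rot': array([ 0.119,  0.87 , -0.473, -0.066]), 'contact_force': array([ 0.147, -0.779,  0.749]), 'opening': np.float64(0.551), 'finger_force': np.float64(0.0)}
[[-0.963  0.145 -0.228]
 [ 0.27   0.524 -0.808]
 [ 0.003 -0.839 -0.544]]
[[-0.96  0.23  0.15]
 [ 0.27  0.81  0.52]
 [-0.    0.54 -0.84]] [ 0.53583604 -0.30485917  0.12068171]
[[[-0.3, -0.9, -0.6], [-6.3, 0.0, 0.0]], [[-0.3, -0.8, -0.6], [-6.4, 0.0, 0.0]], [[-0.2, -0.8, -0.8], [-6.3, 0.0, 0.0]], [[-0.3, -0.7, -0.8], [-6.4, -0.1, 0.1]], [[-0.3, -0.6, -0.9], [-6.3, 0.0, 0.0]], [[-0.3, -0.4, -1.0], [-6.3, 0.0, 0.0]], [[-0.2, -0.4, -1.0], [-6.4, 0.0, 0.0]], [[-0.3, -0.3, -1.0], [-6.3, 0.0, 0.0]], [[-0.3, -0.1, -1.1], [-6.4, 0.0, 0.1]], [[0.2, -2.8, 1.2], [-4.7, 0.0, 0.0]], [[0.2, -2.9, 0.9], [-4.7, 0.0, 0.0]], [[0.2, -3.0, 0.7], [-4.7, 0.0, 0.0]]]
[[[0.3, -3.0, 0.5], [-4.7, 0.0, 0.0]], [[0.2, -3.1, 0.2], [-4.8, 0.0, 0.0]], [[0.2, -3.0, -0.1], [-4.7, 0.0, 0.0]], [[0.2, -3.1, -0.3], [-4.7, 0.0, 0.0]]]
```

Request:
step_arm([
  [[-0.3,-0.9,-0.6],[-6.3,0,0]],
  [[-0.3,-0.8,-0.6],[-6.4,0,0]],
  [[-0.2,-0.8,-0.8],[-6.3,0,0]],
  [[-0.3,-0.7,-0.8],[-6.4,0,0]],
  [[-0.3,-0.6,-0.9],[-6.3,0,0]],
  [[-0.3,-0.4,-1],[-6.3,0,0]],
  [[-0.2,-0.4,-1],[-6.4,0,0]],
  [[-0.3,-0.3,-1],[-6.3,0,0]],
  [[-0.3,-0.1,-1.1],[-6.4,0,0]],
  [[0.3,-2.8,1.2],[-4.7,0,0]],
  [[0.3,-2.9,0.9],[-4.7,0,0]],
  [[0.4,-3,0.7],[-4.7,0,0]],
])

```text
clock: 14.58
tool_pos: [0.5656, -0.2513, 0.2653]
eef_rot: [0.137, 0.983, 0.122, 0.016]
contact_force: [0.4, -0.1, -0.2]
opening: 0.552
finger_force: 0.0
```

Request:
step_arm([
  [[0.4,-3,0.5],[-4.7,0,0]],
  [[0.4,-3.1,0.2],[-4.8,0,0]],
  [[0.4,-3,-0.1],[-4.7,0,0]],
  [[0.4,-3.1,-0.3],[-4.7,0,0]],
  [[0,0,0],[0,0,0]],
  [[0,0,0],[0,0,0]],
], claw=0)

```text
clock: 15.32
tool_pos: [0.5207, -0.3535, 0.2183]
eef_rot: [0.132, 0.95, 0.281, 0.038]
contact_force: [-0.0, 0.6, 0.0]
opening: 0.501
finger_force: 0.0
```

Run:
```python
from lean import *
st(); s=snap('wrist','w3')
o,xd,zd=lean(57)
for n,p in dict(TF=(.14,.062,.012),TK=(.14,-.062,.012),TFi=(.14,.062,0),TKi=(.14,-.062,0)).items(): print(n,w2px(s,o+p[0]*xd+p[1]*bx+p[2]*zd))
```

```text
{'clock': np.float64(15.325), 'q': array([ 0.971,  0.92 , -0.444,  1.377, -0.202,  1.128,  2.053]), 'tool_pos': array([ 0.521, -0.354,  0.218]), 'eef_rot': array([0.132, 0.95 , 0.281, 0.038]), 'contact_force': array([-0.028,  0.568,  0.038]), 'opening': np.float64(0.501), 'finger_force': np.float64(0.0)}
[[-0.962  0.229  0.147]
 [ 0.272  0.807  0.524]
 [ 0.001  0.545 -0.839]]
TF [272.39757901 292.5001355 ]
TK [271.29390225 141.37630764]
TFi [258.18180464 292.52206908]
TKi [255.01495784 141.39552125]
```

View pics/w3.png

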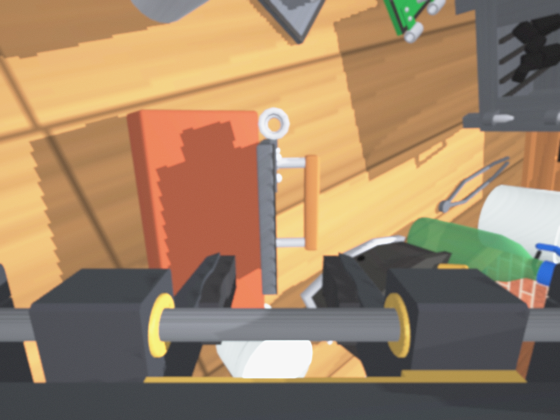

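The door stands leaned. Its top edge shows edge-on from (268,142) to (270,294), about 3.5 mm to the +z_d side of my prediction.

Run:
```python
from lean import *
o,xd,zd=lean(57)
g=o+.14*xd+.0095*zd-.008*xd; Qt=axes(-bx,-xd)
plan([(g+.05*xd,Qt,5),(g,Qt,5)])
print(g)
```

```text
[[[0.0, -0.2, 1.4], [0.0, 0.0, 0.0]], [[0.0, -0.1, 1.3], [0.0, 0.0, 0.0]], [[-0.1, -0.2, 1.4], [0.0, 0.0, 0.0]], [[0.0, -0.2, 1.3], [0.0, 0.0, 0.0]], [[0.0, -0.1, 1.4], [0.0, -0.1, 0.0]], [[0.0, 0.0, 1.0], [0.0, 0.0, 0.0]], [[0.0, 0.0, 1.0], [0.0, 0.0, 0.0]], [[0.0, 0.0, 1.0], [0.0, 0.0, 0.0]], [[0.0, 0.0, 1.0], [0.0, 0.0, 0.0]], [[0.0, 0.0, 1.0], [0.0, 0.0, 0.0]]]
[ 0.53781628 -0.29784072  0.11587859]
```

Request:
step_arm([
  [[0,-0.2,1.4],[0,0,0]],
  [[0,-0.1,1.3],[0,0,0]],
  [[-0.1,-0.2,1.4],[0,0,0]],
  [[0,-0.2,1.3],[0,0,0]],
  [[0,-0.1,1.4],[0,0,0]],
  [[0,0,1],[0,0,0]],
  [[0,0,1],[0,0,0]],
  [[0,0,1],[0,0,0]],
  [[0,0,1],[0,0,0]],
  [[0,0,1],[0,0,0]],
  [[0,0,0],[0,0,0]],
], claw=-0.2)

```text
clock: 16.75
tool_pos: [0.5372, -0.2981, 0.1139]
eef_rot: [0.132, 0.95, 0.282, 0.038]
contact_force: [0.2, 0.3, 0.7]
opening: 0.397
finger_force: 0.0
```

Request:
step_arm([
  [[0,0,0],[0,0,0]],
  [[0,0,0],[0,0,0]],
  [[0,0,0],[0,0,0]],
  [[0,0,0],[0,0,0]],
  [[0,0,0],[0,0,0]],
  [[0,0,0],[0,0,0]],
], claw=-1, grip_force=60)

```text
clock: 17.5
tool_pos: [0.5373, -0.2996, 0.1143]
eef_rot: [0.132, 0.95, 0.281, 0.039]
contact_force: [-1.5, -2.1, -2.1]
opening: 0.131
finger_force: 59.8
```

```bash
cat > hang.py <<'E'
from lean import *
S=np.array([.4812,.2781,0]); RS=R.from_euler('z',1.7004)
PL=RS.apply([-.115,-.081,.064])+S
QH=axes(RS.apply([1,0,0]),-Z)
def tcp_for(d, lift, off=0.):  # d: TCP in door coords; off: shift along door y (away from the stove)
    zd=-RS.apply([0,1,0]); yd=-RS.apply([1,0,0])
    rel=np.array(d)-[-.056,-.077,.013]
    return PL+rel[0]*Z+rel[1]*yd+rel[2]*zd+Z*lift+yd*off
E
python3 - <<'E'
from hang import *
s=load('top0'); print('spray',px2w(s,255,121,0.03),px2w(s,246,94,.23)); print('PL',PL)
st_=sensors.get_state();P=np.array(st_['tool_pos']);Q=R.from_quat(st_['eef_rot'])
d=(.0615,0,.006)
t=tcp_for(d,.06,.05); print(t,tcp_for(d,0))
plan([(P+Z*.06,Q,3),([.54,-.22,.37],axes(-bx,-Z),7),([.54,-.05,.37],QH,10),([t[0],t[1],.33],QH,5),(t,QH,4)])
E
```

```text
spray [0.74364247 0.04953306 0.03      ] [0.74643668 0.0617661  0.23      ]
PL [0.5763834  0.17453302 0.064     ]
[0.58585573 0.04769345 0.2415    ] [0.57939368 0.09727411 0.1815    ]
[[[0.0, 1.1, -1.7], [0.0, 0.0, 0.0]], [[0.0, 1.1, -1.7], [0.0, 0.0, 0.0]], [[0.0, 1.1, -1.6], [0.0, 0.0, 0.0]], [[0.3, 2.4, -1.7], [4.7, 0.0, 0.0]], [[0.3, 2.3, -2.0], [4.7, 0.0, 0.0]], [[0.2, 2.2, -2.1], [4.7, 0.0, 0.0]], [[0.3, 1.9, -2.3], [4.7, 0.0, -0.1]], [[0.3, 1.7, -2.5], [4.7, 0.0, 0.0]], [[0.3, 1.6, -2.5], [4.7, 0.0, 0.0]], [[0.2, 1.3, -2.7], [4.8, 0.0, 0.0]], [[0.5, 1.6, 0.0], [0.0, 0.0, 6.7]], [[0.6, 1.6, 0.0], [0.0, 0.0, 6.7]]]
[[[0.9, 1.5, 0.0], [0.0, 0.0, 6.6]], [[0.9, 1.4, 0.0], [0.0, 0.0, 6.7]], [[1.2, 1.2, 0.0], [0.0, 0.0, 6.7]], [[1.3, 1.1, 0.0], [0.0, 0.0, 6.7]], [[1.4, 1.0, 0.0], [0.0, 0.0, 6.7]], [[1.5, 0.8, 0.0], [0.0, 0.0, 6.7]], [[1.6, 0.6, 0.0], [0.0, 0.0, 6.6]], [[1.6, 0.4, 0.0], [-0.1, 0.0, 6.7]], [[1.8, 1.2, 0.8], [0.0, 0.0, 0.0]], [[1.9, 1.1, 0.8], [0.0, 0.0, 0.0]], [[1.8, 1.2, 0.8], [0.0, 0.0, 0.0]], [[1.8, 1.1, 0.8], [0.0, 0.0, 0.0]]]
[[[1.8, 1.2, 0.8], [0.1, 0.0, 0.0]], [[0.0, 0.0, 2.2], [0.0, 0.0, 0.0]], [[0.0, 0.0, 2.2], [0.0, 0.0, 0.0]], [[0.0, 0.0, 2.2], [0.0, 0.0, 0.0]], [[0.0, 0.0, 2.2], [0.0, 0.0, 0.0]]]
```

Request:
step_arm([
  [[0,1.1,-1.7],[0,0,0]],
  [[0,1.1,-1.7],[0,0,0]],
  [[0,1.1,-1.6],[0,0,0]],
  [[0.3,2.4,-1.7],[4.7,0,0]],
  [[0.3,2.3,-2],[4.7,0,0]],
  [[0.2,2.2,-2.1],[4.7,0,0]],
  [[0.3,1.9,-2.3],[4.7,0,0]],
  [[0.3,1.7,-2.5],[4.7,0,0]],
  [[0.3,1.6,-2.5],[4.7,0,0]],
  [[0.2,1.3,-2.7],[4.8,0,0]],
  [[0.5,1.6,0],[0,0,6.7]],
  [[0.6,1.6,0],[0,0,6.7]],
])

```text
clock: 19.0
tool_pos: [0.5398, -0.1829, 0.3713]
eef_rot: [0.253, 0.967, 0.001, -0.001]
contact_force: [-0.4, -0.1, -7.1]
opening: 0.127
finger_force: 59.8
```

Request:
step_arm([
  [[0.9,1.5,0],[0,0,6.6]],
  [[0.9,1.4,0],[0,0,6.7]],
  [[1.2,1.2,0],[0,0,6.7]],
  [[1.3,1.1,0],[0,0,6.7]],
  [[1.4,1,0],[0,0,6.7]],
  [[1.5,0.8,0],[0,0,6.7]],
  [[1.6,0.6,0],[0,0,6.6]],
  [[1.6,0.4,0],[0,0,6.7]],
  [[0,0,0],[0,0,0]],
])

```text
clock: 20.12
tool_pos: [0.5397, -0.0466, 0.3705]
eef_rot: [0.658, 0.753, 0.001, -0.002]
contact_force: [0.8, -0.1, -6.8]
opening: 0.13
finger_force: 59.8
```

Run:
```python
from hang import *
st(); snap('wrist','w4')
d=(.0615,0,.006);t=tcp_for(d,.06,.05);plan([([t[0],t[1],.33],QH,5),(t,QH,4)])
```

```text
{'clock': np.float64(20.125), 'q': array([-0.079,  0.452,  0.13 ,  1.665, -0.071,  1.032,  0.209]), 'tool_pos': array([ 0.54 , -0.047,  0.371]), 'eef_rot': array([ 0.658,  0.753,  0.001, -0.002]), 'contact_force': array([ 0.787, -0.096, -6.782]), 'opening': np.float64(0.13), 'finger_force': np.float64(59.784)}
[[-0.134  0.991 -0.002]
 [ 0.991  0.134  0.004]
 [ 0.004 -0.002 -1.   ]]
[[[1.8, 1.2, 0.8], [0.0, 0.0, 0.0]], [[1.8, 1.1, 0.8], [0.0, -0.1, 0.1]], [[1.8, 1.2, 0.8], [-0.1, 0.0, 0.0]], [[1.7, 1.2, 0.8], [0.0, 0.0, 0.1]], [[1.8, 1.1, 0.9], [0.0, 0.0, 0.0]], [[0.0, 0.0, 2.2], [0.0, 0.0, 0.0]], [[0.0, 0.0, 2.2], [0.0, 0.0, 0.0]], [[0.0, 0.0, 2.2], [0.0, 0.0, 0.0]], [[0.0, 0.0, 2.2], [0.0, 0.0, 0.0]]]
```

View pics/w4.png

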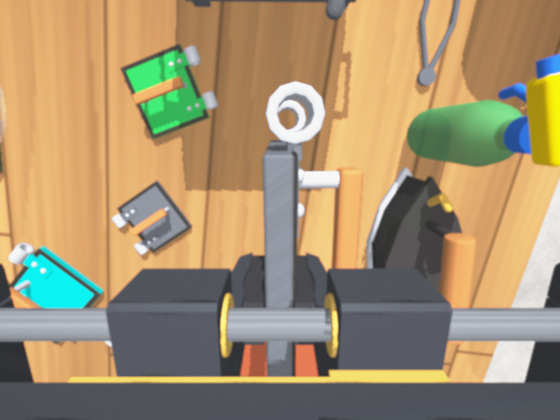

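The ring of the upper knuckle is at (296,112) and the door hangs straight under the jaws. I go on to the hover beside the pins.

Request:
step_arm([
  [[1.8,1.2,0.8],[0,0,0]],
  [[1.8,1.1,0.8],[0,0,0.1]],
  [[1.8,1.2,0.8],[0,0,0]],
  [[1.7,1.2,0.8],[0,0,0.1]],
  [[1.8,1.1,0.9],[0,0,0]],
  [[0,0,2.2],[0,0,0]],
  [[0,0,2.2],[0,0,0]],
  [[0,0,2.2],[0,0,0]],
  [[0,0,2.2],[0,0,0]],
  [[0,0,0],[0,0,0]],
  [[0,0,0],[0,0,0]],
])

```text
clock: 21.55
tool_pos: [0.5875, 0.046, 0.2416]
eef_rot: [0.661, 0.75, 0.0, -0.0]
contact_force: [1.2, 0.6, -5.8]
opening: 0.131
finger_force: 59.8
```

Run:
```python
from hang import *
st(); s=snap('wrist','w5',(190,0,390,200),3); print(s['position'])
d=(.0615,0,.006)
print('pin tip high pred',w2px(s,PL+Z*.110),'pin foot',w2px(s,PL+Z*.084))
```

```text
{'clock': np.float64(21.55), 'q': array([-0.218,  0.661,  0.106,  1.705, -0.093,  0.781,  0.058]), 'tool_pos': array([0.588, 0.046, 0.242]), 'eef_rot': array([ 0.661,  0.75 ,  0.   , -0.   ]), 'contact_force': array([ 1.158,  0.561, -5.814]), 'opening': np.float64(0.131), 'finger_force': np.float64(59.785)}
[[-0.125  0.992  0.   ]
 [ 0.992  0.125  0.   ]
 [ 0.     0.    -1.   ]]
[0.57971844 0.11501879 0.36913358]
pin tip high pred [285.89290091  18.27906372] pin foot [284.93846035  32.53500483]
```

View pics/w5.png

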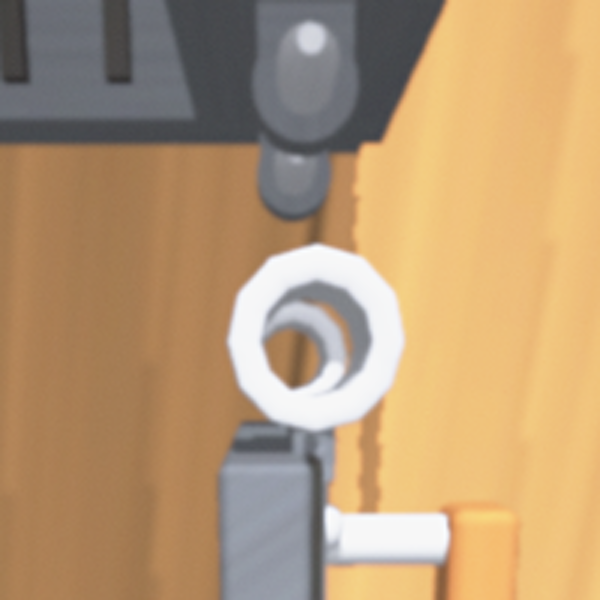

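Run:
```python
from hang import *
s=load('w5')
q=lambda u,v:(190+u/3,v/3)
k=px2w(s,*q(315.5,337),.2361); print('knuckle axis at top rim',k)
for n,u,v,z in(('tip hi',312,38,.174),('sh hi',305.5,88,.148),('tip lo',296,157,.09),('sh lo',293.5,180,.064)): print(n,px2w(s,*q(u,v),z))
zt=.2361
a=np.linspace(0,2*np.pi,73)
def ring(h,r):
    P=[w2px(s,[k[0]+r*np.cos(t),k[1]+r*np.sin(t),zt-h]) for t in a]; P=(np.array(P)-[190,0])*3
    return P.min(0).round(),P.max(0).round()
for n,h,r in(('top rim out',0,.012),('top rim hole',0,.0074),('hi bottom hole',.028,.0074),('lo top out',.084,.012),('lo top hole',.084,.0074),('lo bot hole',.112,.0074)): print(n,*ring(h,r))
```

```text
knuckle axis at top rim [0.58556748 0.12285587 0.2361    ]
tip hi [0.58043626 0.17777906 0.174     ]
sh hi [0.58045279 0.17685699 0.148     ]
tip lo [0.58036162 0.17638571 0.09      ]
sh lo [0.58051165 0.17589873 0.064     ]
top rim out [226. 241.] [405. 428.]
top rim hole [261. 278.] [370. 394.]
hi bottom hole [261. 298.] [352. 393.]
lo top out [242. 300.] [350. 414.]
lo top hole [262. 323.] [329. 393.]
lo bot hole [263. 331.] [322. 393.]
```

The crop shows the upper pin tip at (312,38), the lower pin below it, and the knuckle ring centred at (315,337); the door is plumb. The knuckles must go 54 mm towards the stove and 1.6 mm along tool y.

Request:
step_arm([
  [[1.4,0,0],[0,0,0]],
  [[1.4,0.1,0],[0,0,0]],
  [[1.4,0,0],[0,0,0]],
  [[1.2,0.1,0],[0,0,0]],
  [[0,0,0],[0,0,0]],
  [[0,0,0],[0,0,0]],
  [[0,0,0],[0,0,0]],
])

```text
clock: 22.48
tool_pos: [0.5829, 0.0958, 0.2416]
eef_rot: [0.662, 0.749, -0.002, 0.002]
contact_force: [1.3, -8.3, -4.4]
opening: 0.13
finger_force: 60.0
```

Run:
```python
from hang import *
st(); s=snap('wrist','w6',(235,55,355,165),5)
```

```text
{'clock': np.float64(22.475), 'q': array([-0.313,  0.663,  0.12 ,  1.701, -0.096,  0.783, -0.027]), 'tool_pos': array([0.583, 0.096, 0.242]), 'eef_rot': array([ 0.662,  0.749, -0.002,  0.002]), 'contact_force': array([ 1.265, -8.256, -4.403]), 'opening': np.float64(0.13), 'finger_force': np.float64(60.005)}
[[-0.123  0.992  0.001]
 [ 0.992  0.123 -0.006]
 [-0.006  0.    -1.   ]]
```

View pics/w6.png

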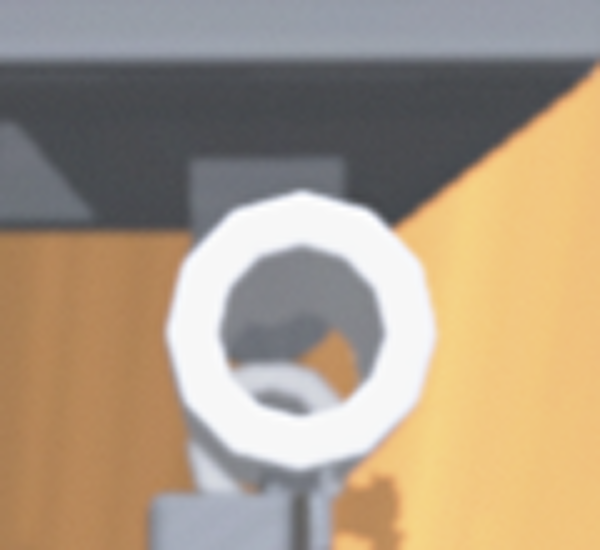

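The lower knuckle has caught on the upper pin's shoulder (8 N) because I came in too high, and the door has turned a few degrees in the grip. I back off, lower it and measure the tilt.

Request:
step_arm([
  [[-1,-0.1,0],[0,0,0]],
  [[-1.6,0,0],[0,0,0]],
  [[-1.6,-0.1,0],[0,0,0]],
  [[-1.2,0,0],[0,0,0]],
  [[0,0,0],[0,0,0]],
  [[0,0,0],[0,0,0]],
])

```text
clock: 23.28
tool_pos: [0.5867, 0.0464, 0.241]
eef_rot: [0.661, 0.75, 0.0, -0.001]
contact_force: [0.0, 0.7, -6.1]
opening: 0.13
finger_force: 60.0
```

Run:
```python
from hang import *
st(); s=snap('wrist','w7',(190,0,390,200),3); print(s['position'])
```

```text
{'clock': np.float64(23.275), 'q': array([-0.217,  0.661,  0.105,  1.706, -0.094,  0.78 ,  0.058]), 'tool_pos': array([0.587, 0.046, 0.241]), 'eef_rot': array([ 0.661,  0.75 ,  0.   , -0.001]), 'contact_force': array([ 0.037,  0.666, -6.058]), 'opening': np.float64(0.13), 'finger_force': np.float64(60.0)}
[[-0.126  0.992 -0.001]
 [ 0.992  0.126  0.001]
 [ 0.002 -0.001 -1.   ]]
[0.57902464 0.11530287 0.36857119]
```

View pics/w7.png

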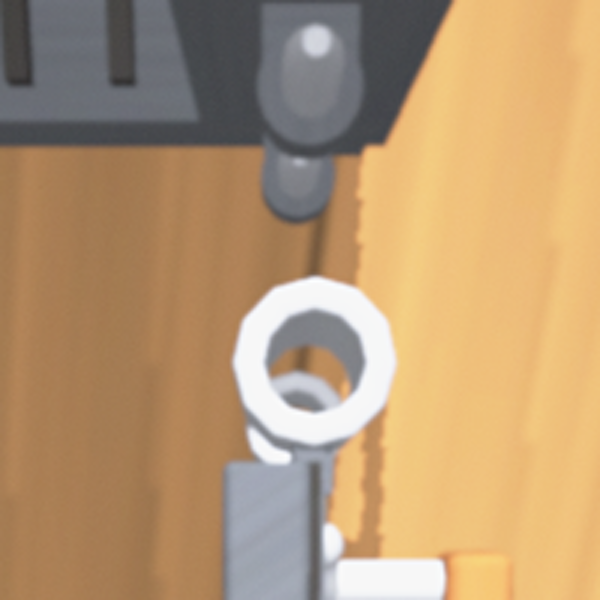

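Run:
```python
from hang import *
s=load('w7'); g=sensors.get_state(); P=np.array(g['tool_pos']);Q=R.from_quat(g['eef_rot'])
a=np.linspace(0,2*np.pi,73)
def ring(phi,x,r):
    F=R.from_rotvec([0,-phi,0],degrees=True)
    pts=np.array([F.apply([.077+r*np.cos(t),.0075+r*np.sin(t),.0615-x]) for t in a])
    px=(np.array([w2px(s,P+Q.apply(p)) for p in pts])-[190,0])*3
    return px.min(0).round(),px.max(0).round()
for phi in(0,5,6,7,8,9,10): print(phi,'hi',*ring(phi,.056,.012),'lo',*ring(phi,-.028,.012))
```

```text
0 hi [225. 234.] [404. 423.] lo [241. 296.] [350. 410.]
5 hi [227. 249.] [397. 427.] lo [242. 338.] [346. 446.]
6 hi [227. 253.] [395. 428.] lo [242. 346.] [346. 453.]
7 hi [228. 257.] [394. 429.] lo [242. 354.] [345. 460.]
8 hi [228. 260.] [393. 430.] lo [242. 362.] [345. 467.]
9 hi [229. 264.] [392. 432.] lo [243. 370.] [344. 474.]
10 hi [229. 268.] [390. 434.] lo [243. 378.] [344. 481.]
```

Run:
```python
from hang import *
s=load('w6'); print(s['position'],rot(s)[:,2])
for v in (345,355,362):
  for z in(.148,.134): print(v,z,px2w(s,235+280/5,55+v/5,z))
# pin_high shoulder near edge in w5/w7
for n,u,v in(('w5',305,143),('w7',310,146)): 
  for z in(.148,.134): print(n,z,px2w(load(n),190+u/3,v/3,z))
for n,u,v in(('w5',293,217),('w7',298,220)): print(n,'lo',px2w(load(n),190+u/3,v/3,.064),px2w(load(n),190+u/3,v/3,.050))
# enlarge contrast hole for code check
im=s['img'][110:140:2,280:312:2].mean(2).astype(int); print(im)
```

```text
[0.57510448 0.16556463 0.36872588] [ 0.03466578 -0.27267061 -0.96148272]
345 0.148 [0.58321733 0.1694401  0.148     ]
345 0.134 [0.5837319  0.16968591 0.134     ]
355 0.148 [0.58339084 0.1681524  0.148     ]
355 0.134 [0.58391642 0.16831653 0.134     ]
362 0.148 [0.58351264 0.16724842 0.148     ]
362 0.134 [0.58404595 0.16735522 0.134     ]
w5 0.148 [0.58176677 0.16654442 0.148     ]
w5 0.134 [0.58189645 0.16980652 0.134     ]
w7 0.148 [0.58182442 0.1664905  0.148     ]
w7 0.134 [0.58200212 0.16973946 0.134     ]
w5 lo [0.58170445 0.16589431 0.064     ] [0.58179557 0.16822856 0.05      ]
w7 lo [0.58208849 0.1657635  0.064     ] [0.58222932 0.16808299 0.05      ]
[[247 213 142 132 132 131 132 133 134 134 135 136 136 153 228 247]
 [229 143 132 132 131 134 133 133 134 134 134 135 136 133 153 236]
 [189 135 134 132 132 132 134 134 133 134 135 135 136 135 135 206]
 [162 133 133 133 132 133 133 132 132 135 135 135 134 135 133 172]
 [147 133 131 132 134 132 129 122 120 123 131 134 133 134 135 148]
 [138 131 121 118 122 121 117 116 117 115 124 135 134 133 133 140]
 [134 122 114 114 115 117 115 114 115 116 132 142 137 134 133 138]
 [141 115 114 113 114 116 115 115 120 133 142 143 142 136 133 157]
 [160 112 116 118 118 123 121 119 131 141 143 144 146 142 133 197]
 [215 159 180 193 191 193 191 177 162 149 142 141 141 139 140 233]
 [242 214 214 215 217 215 215 213 209 185 152 142 141 145 175 246]
 [247 242 214 203 192 195 207 212 214 211 185 150 140 177 245 247]
 [247 248 240 163 138 141 153 172 206 215 210 183 180 246 247 247]
 [247 247 248 242 198 159 138 134 171 211 221 233 246 247 247 247]
 [247 247 247 248 248 249 245 225 232 247 247 247 247 247 247 247]]
```

Run:
```python
from hang import *
QT=QH*R.from_rotvec([0,8,0],degrees=True)
P,Q=plan([([.5886,.0538,.2155],QT,8)])
print(P); plan([([.5823,.1034,.2155],QT,8)],P,Q)
```

```text
[[[0.1, 0.0, 0.3], [0.0, 1.0, 0.0]], [[0.1, 0.1, 0.3], [0.0, 1.0, 0.0]], [[0.0, 0.0, 0.4], [0.0, 1.0, -0.1]], [[0.1, 0.0, 0.3], [0.0, 1.0, 0.0]], [[0.1, 0.1, 0.3], [0.0, 0.9, 0.0]], [[0.0, 0.0, 0.3], [0.0, 1.0, 0.0]], [[0.1, 0.0, 0.4], [0.0, 1.0, -0.1]], [[0.0, 0.1, 0.3], [0.0, 1.0, 0.0]]]
[0.5887714  0.05363435 0.21526533]
[[[0.6, 0.0, 0.1], [0.0, 0.0, 0.0]], [[0.6, 0.0, 0.1], [0.0, 0.0, 0.0]], [[0.7, 0.0, 0.1], [0.0, 0.0, 0.0]], [[0.6, 0.0, 0.0], [0.0, 0.0, 0.0]], [[0.6, 0.0, 0.1], [0.0, 0.0, 0.0]], [[0.6, 0.0, 0.1], [0.0, 0.0, 0.0]], [[0.7, 0.0, 0.1], [0.0, 0.0, 0.0]], [[0.6, 0.0, 0.1], [0.0, 0.0, 0.0]]]
```

Request:
step_arm([
  [[0.1,0,0.3],[0,1,0]],
  [[0.1,0.1,0.3],[0,1,0]],
  [[0,0,0.4],[0,1,-0.1]],
  [[0.1,0,0.3],[0,1,0]],
  [[0.1,0.1,0.3],[0,1,0]],
  [[0,0,0.3],[0,1,0]],
  [[0.1,0,0.4],[0,1,-0.1]],
  [[0,0.1,0.3],[0,1,0]],
  [[0,0,0],[0,0,0]],
  [[0,0,0],[0,0,0]],
])

```text
clock: 24.58
tool_pos: [0.5889, 0.0526, 0.2154]
eef_rot: [0.659, 0.749, 0.046, -0.053]
contact_force: [-0.4, -0.4, -7.1]
opening: 0.132
finger_force: 60.0
```

Request:
step_arm([
  [[0.6,0,0.1],[0,0,0]],
  [[0.6,0,0.1],[0,0,0]],
  [[0.7,0,0.1],[0,0,0]],
  [[0.6,0,0],[0,0,0]],
  [[0.6,0,0.1],[0,0,0]],
  [[0.6,0,0.1],[0,0,0]],
  [[0,0,0],[0,0,0]],
])

```text
clock: 25.45
tool_pos: [0.5838, 0.0905, 0.2155]
eef_rot: [0.658, 0.75, 0.046, -0.053]
contact_force: [0.4, 0.3, -7.3]
opening: 0.123
finger_force: 60.0
```

Request:
step_arm([
  [[0.4,0,0],[0,0,0]],
  [[0.4,0,0.1],[0,0,0]],
  [[0.4,0,0],[0,0,0]],
  [[0,0,0],[0,0,0]],
  [[0,0,0],[0,0,0]],
])

```text
clock: 26.08
tool_pos: [0.5825, 0.1013, 0.2162]
eef_rot: [0.659, 0.749, 0.046, -0.053]
contact_force: [0.1, 0.0, -6.4]
opening: 0.129
finger_force: 60.0
```

Run:
```python
from hang import *
g=st(); s=snap('wrist','w8'); P=np.array(g['tool_pos']);Q=R.from_quat(g['eef_rot'])
# hi ring bbox of bright pixels
im=s['img'].min(2); m=(im[60:190,240:350]>215).astype(np.uint8)
n,l,stt,c=cv2.connectedComponentsWithStats(m); 
for i in range(1,n):
    if stt[i,4]>60: print(stt[i],c[i])
print(s['img'][100:140:2,276:316:2].mean(2).astype(int))
# predicted tip in image for pin y .177/.179/.181
for y in(.177,.179,.181): print(y,w2px(s,[.5804,y,.174]),w2px(s,[.5804,y,.148]))
```

```text
{'clock': np.float64(26.075), 'q': array([-0.174,  0.696, -0.006,  1.723, -0.205,  0.727,  0.103]), 'tool_pos': array([0.583, 0.101, 0.216]), 'eef_rot': array([ 0.659,  0.749,  0.046, -0.053]), 'contact_force': array([ 8.900e-02,  6.000e-03, -6.449e+00]), 'opening': np.float64(0.129), 'finger_force': np.float64(60.0)}
[[-0.127  0.992 -0.019]
 [ 0.982  0.128  0.138]
 [ 0.139 -0.001 -0.99 ]]
[  28   33   54   55 1327] [54.48831952 60.03767898]
[[145 245 247 247 247 246 246 246 246 246 246 246 246 246 246 247 247 248
  226 101]
 [245 248 247 246 246 245 245 243 238 223 230 240 244 245 246 246 246 247
  248 224]
 [248 247 247 246 245 234 213 185 157 144 147 167 202 224 241 246 246 246
  247 248]
 [247 247 246 246 230 162 139 135 135 135 135 137 138 145 185 240 246 246
  246 247]
 [247 246 246 233 163 135 134 135 137 135 136 136 137 138 140 187 242 246
  246 246]
 [247 246 236 165 136 134 134 135 136 137 136 137 138 138 138 142 198 244
  246 246]
 [246 245 186 138 136 134 136 134 135 138 136 138 138 138 138 136 143 228
  246 246]
 [247 242 158 137 136 134 135 133 134 133 136 137 137 138 1
[... 532 characters left out ...]
46]
 [247 247 189 151 162 196 220 225 223 198 161 145 123 120 110 119 150 241
  247 246]
 [247 247 237 167 162 208 225 226 224 211 163 147 127 122 116 126 210 247
  247 246]
 [247 247 248 237 171 197 225 224 223 202 156 148 132 123 129 210 248 247
  247 246]
 [246 247 247 248 238 183 205 216 202 164 150 144 129 129 214 248 247 247
  246 246]
 [246 246 247 247 248 244 225 201 164 150 155 173 209 234 248 247 247 246
  246 244]
 [241 246 247 247 247 247 248 248 248 243 247 248 248 247 247 247 246 246
  243 219]]
0.177 [290.62654272 131.88522196] [289.0912811  137.58018924]
0.179 [291.1082496  128.20808079] [289.50854049 134.38704677]
0.181 [291.59142212 124.51975156] [289.92690471 131.18544941]
```

The pin tip shows inside the hole at (290,130) against the mouth centre near (292,131). The fit is about 1 mm off in tool y, so I correct that and lower.

Request:
step_arm([
  [[0.1,-0.1,0],[0,0,0]],
  [[0,0,0.3],[0,0,0]],
  [[-0.1,0,0.3],[0,0,0]],
  [[0,0,0.3],[0,0,0]],
  [[-0.1,0,0.3],[0,0,0]],
  [[0,0,0.3],[0,0,0]],
  [[0,0,0],[0,0,0]],
])

```text
clock: 27.0
tool_pos: [0.5812, 0.1025, 0.2009]
eef_rot: [0.659, 0.749, 0.046, -0.053]
contact_force: [0.2, -0.3, -6.1]
opening: 0.133
finger_force: 60.0
```

Request:
step_arm([
  [[0,0,0.2],[0,0,0]],
  [[-0.1,0,0.2],[0,0,0]],
  [[0,0,0.2],[0,0,0]],
  [[0,0,0.2],[0,0,0]],
  [[0,0,0],[0,0,0]],
])

```text
clock: 27.62
tool_pos: [0.5812, 0.1026, 0.193]
eef_rot: [0.659, 0.749, 0.046, -0.053]
contact_force: [-0.9, -0.3, -5.9]
opening: 0.131
finger_force: 60.0
```

Request:
step_arm([
  [[0,0,0.2],[0,0,0]],
  [[-0.1,0,0.2],[0,0,0]],
  [[0,0,0.2],[0,0,0]],
  [[0,0,0],[0,0,0]],
])

```text
clock: 28.12
tool_pos: [0.5812, 0.1024, 0.1869]
eef_rot: [0.659, 0.749, 0.046, -0.053]
contact_force: [0.2, 0.4, -5.4]
opening: 0.132
finger_force: 60.0
```

Request:
step_arm([
  [[0,0,0.1],[0,0,0]],
  [[0,0,0.1],[0,0,0]],
  [[0,0,0.1],[0,0,0]],
  [[-0.1,0,0.1],[0,0,0]],
  [[0,0,0],[0,0,0]],
])

```text
clock: 28.75
tool_pos: [0.5814, 0.1018, 0.1829]
eef_rot: [0.659, 0.749, 0.046, -0.053]
contact_force: [-0.5, 0.1, -6.3]
opening: 0.13
finger_force: 60.0
```

Request:
step_arm([
  [[0,0,0.1],[0,0,0]],
  [[0,0,0.1],[0,0,0]],
  [[0,0,0],[0,0,0]],
])

```text
clock: 29.12
tool_pos: [0.5814, 0.1023, 0.1811]
eef_rot: [0.659, 0.749, 0.046, -0.053]
contact_force: [0.2, 0.2, -5.1]
opening: 0.132
finger_force: 60.0
```

Request:
step_arm([
  [[0,0,0.1],[0,0,0]],
  [[0,0,0.1],[0,0,0]],
  [[0,0,0],[0,0,0]],
])

```text
clock: 29.5
tool_pos: [0.5818, 0.1021, 0.1804]
eef_rot: [0.659, 0.749, 0.046, -0.052]
contact_force: [-1.5, -1.7, 4.3]
opening: 0.13
finger_force: 60.0
```

Seated: TCP z is 0.1804 against 0.1815 expected, and the pins carry the load. I open the jaws slightly so they cage the top edge, come up a little, level the tool, then swing the door partly shut.

```bash
cat >> hang.py <<'E'
PIN=np.array([.5803,.1785,0])
def pol(th,y,z,h):  # door-frame point (y,z) at opening th deg, height h -> world
    t=np.radians(th); yd=RS.apply([-np.sin(t),np.cos(t),0]); zd=RS.apply([-np.cos(t),-np.sin(t),0])
    return PIN+yd*(y+.077)+zd*(z-.013)+Z*h
E
python3 - <<'E'
from hang import *
g=st(); P=np.array(g['tool_pos'])
print(pol(90,0,.006,.18))
w=[(P+[0,0,.013],QH,5)]
d=P-pol(90,0,.006,.1804); print(d)
Rz=lambda a:R.from_euler('z',a,degrees=True)
for th in range(88,33,-3): w.append((pol(th,0,.006,.1935),Rz(th-90)*QH,1))
plan(w)
E
```

```text
{'clock': np.float64(29.5), 'q': array([-0.168,  0.745, -0.019,  1.755, -0.212,  0.644,  0.116]), 'tool_pos': array([0.582, 0.102, 0.18 ]), 'eef_rot': array([ 0.659,  0.749,  0.046, -0.052]), 'contact_force': array([-1.544, -1.702,  4.308]), 'opening': np.float64(0.13), 'finger_force': np.float64(60.023)}
[[-0.127  0.992 -0.017]
 [ 0.982  0.128  0.138]
 [ 0.139  0.001 -0.99 ]]
[0.58331028 0.1012411  0.18      ]
[-1.48599034e-03  8.31641130e-04 -4.12518976e-05]
[[[0.0, 0.0, -0.3], [0.0, -1.6, 0.0]], [[0.1, 0.0, -0.2], [0.0, -1.6, 0.0]], [[0.0, 0.0, -0.3], [0.0, -1.6, 0.0]], [[0.0, 0.0, -0.2], [0.0, -1.6, -0.1]], [[0.0, 0.0, -0.3], [0.1, -1.6, 0.0]], [[-0.1, -0.1, 0.0], [0.0, 0.0, 2.0]], [[0.1, -0.4, 0.0], [0.0, 0.0, 3.0]], [[0.0, -0.4, 0.0], [0.0, 0.0, 3.0]], [[0.1, -0.4, 0.0], [0.0, 0.0, 3.0]], [[0.0, -0.4, 0.0], [-0.1, 0.0, 3.0]], [[0.1, -0.4, 0.0], [0.0, 0.0, 3.0]], [[0.0, -0.4, 0.0], [0.0, 0.0, 3.0]]]
[[[0.1, -0.4, 0.0], [0.0, 0.0, 3.0]], [[0.0, -0.4, 0.0], [0.0, 0.0, 3.0]], [[0.0, -0.4, 0.0], [0.0, 0.0, 3.0]], [[0.1, -0.5, 0.0], [0.0, 0.0, 3.0]], [[0.0, -0.4, 0.0], [0.0, 0.0, 3.0]], [[0.1, -0.4, 0.0], [0.0, 0.0, 3.0]], [[0.0, -0.4, 0.0], [0.0, 0.0, 3.0]], [[0.1, -0.4, 0.0], [0.0, 0.0, 3.0]], [[0.0, -0.4, 0.0], [0.0, 0.0, 3.0]], [[0.1, -0.4, 0.0], [0.0, 0.0, 3.0]], [[0.0, -0.4, 0.0], [0.0, 0.0, 3.0]], [[0.1, -0.4, 0.0], [0.0, 0.0, 3.0]]]
```

Request:
step_arm([
  [[0,0,0],[0,0,0]],
  [[0,0,0],[0,0,0]],
  [[0,0,0],[0,0,0]],
  [[0,0,0],[0,0,0]],
], claw=-0.36, grip_force=20)

```text
clock: 30.0
tool_pos: [0.5814, 0.1027, 0.179]
eef_rot: [0.658, 0.749, 0.046, -0.053]
contact_force: [0.4, -0.3, -0.2]
opening: 0.322
finger_force: 0.0
```

Request:
step_arm([
  [[0,0,-0.3],[0,-1.6,0]],
  [[0.1,0,-0.2],[0,-1.6,0]],
  [[0,0,-0.3],[0,-1.6,0]],
  [[0,0,-0.2],[0,-1.6,0]],
  [[0,0,-0.3],[0,-1.6,0]],
  [[0,0,0],[0,0,0]],
])

```text
clock: 30.75
tool_pos: [0.5814, 0.1034, 0.1923]
eef_rot: [0.66, 0.752, -0.0, -0.0]
contact_force: [0.9, -0.6, 0.1]
opening: 0.323
finger_force: 0.0
```

Run:
```python
from hang import *
g=st(); s=snap('wrist','w9')
# ring bbox -> knuckle height check
m=(s['img'].min(2)[60:240,230:360]>215).astype(np.uint8)
n,l,q,c=cv2.connectedComponentsWithStats(m)
for i in range(1,n):
    if q[i,4]>60: print(q[i][:2]+[230,60],q[i][2:],c[i])
a=np.linspace(0,2*np.pi,73)
for h in(0,.005,.03):
    pp=np.array([w2px(s,[PIN[0]+.012*np.cos(t),PIN[1]+.012*np.sin(t),.176+h]) for t in a]); print(h,pp.min(0).round(1),(pp.max(0)-pp.min(0)).round(1))
```

```text
{'clock': np.float64(30.75), 'q': array([-0.321,  0.73 ,  0.117,  1.746, -0.125,  0.673, -0.005]), 'tool_pos': array([0.581, 0.103, 0.192]), 'eef_rot': array([ 0.66 ,  0.752, -0.   , -0.   ]), 'contact_force': array([ 0.884, -0.571,  0.073]), 'opening': np.float64(0.323), 'finger_force': np.float64(0.0)}
[[-0.13   0.992 -0.   ]
 [ 0.992  0.13   0.   ]
 [ 0.    -0.    -1.   ]]
[277 100] [28 11 66] [60.09090909 42.62121212]
[279 137] [32 11 87] [63.96551724 83.62068966]
[305 174] [ 32  13 217] [ 94.99078341 120.25806452]
0 [269.  89.] [54.7 57.3]
0.005 [268.6  87.5] [56.7 59.4]
0.03 [266.4  77.7] [69.3 72.8]
```

Run:
```python
from hang import *
im=load('w9')['img'].astype(int)
print('col 295', im[80:156:2,295].tolist()); print('row 118',im[118,262:330:2].mean(1).astype(int).tolist())
```

```text
col 295 [[72, 76, 81], [75, 77, 83], [78, 80, 85], [77, 78, 84], [77, 78, 84], [80, 82, 88], [105, 110, 117], [114, 119, 127], [128, 132, 140], [195, 198, 208], [217, 219, 226], [215, 217, 225], [209, 211, 218], [194, 198, 207], [153, 156, 163], [164, 166, 174], [174, 175, 184], [184, 186, 196], [214, 216, 222], [218, 220, 227], [218, 220, 226], [217, 219, 225], [215, 217, 224], [190, 193, 202], [142, 144, 151], [138, 139, 145], [135, 136, 143], [124, 126, 134], [114, 118, 126], [136, 138, 145], [158, 160, 167], [167, 170, 178], [210, 214, 220], [218, 220, 226], [213, 215, 222], [204, 208, 216], [170, 173, 182], [118, 122, 129]]
row 118 [133, 137, 139, 146, 195, 217, 217, 213, 193, 132, 135, 155, 161, 169, 198, 218, 220, 221, 220, 198, 164, 156, 144, 138, 179, 210, 214, 214, 208, 194, 190, 191, 192, 194]
```

Run:
```python
from hang import *
im=load('w9')['img'][70:160:3,255:335:2].mean(2).astype(int)
for r_ in im: print(' '.join(f'{v:3d}' for v in r_))
```

```text
83  82  82  81  81  82  83  83  82  84  85  85  85  85  85  86  86  86  84  83  83  82  84  84  85  83  84  83  82  83  83  83  84  84  83  85  85  85  84  86
 77  78  79  75  76  79  76  78  79  78  78  76  77  77  77  78  78  77  77  78  76  76  78  77  77  77  78  78  75  77  77  77  77  78  77  77  76  77  77  78
 76  76  76  75  76  76  77  77  77  75  78  75  77  76  77  76  76  77  77  77  78  74  75  76  78  76  77  75  76  76  75  78  76  77  76  76  76  76  78  78
 75  77  76  76  74  75  77  75  76  77  76  77  77  76  78  77  75  77  74  76  76  76  76  76  77  77  77  77  75  76  76  76  76  76  76  76  75  75  75  76
 77  77  78  77  77  78  78  77  78  78  77  76  78  78  76  77  75  77  77  77  78  78  78  77  76  77  76  77  78  77  78  78  78  77  78  78  76  78  78  78
 80  79  79  79  78  80  80  80  80  79  79  80  80  78  79  78  78  78  79  80  79  80  79  78  78  79  79  78  78  78  78  78  79  78  79  78  78  78  78  78
 79  79  78  80  78  79  80  81  80  79  79  79  78  79  79  77  78  78  79  80  79  79  79  78  78  79  81  78  78  79  78  80  80  79  80  
[... 2998 characters left out ...]
 216 212 205 195 191 190 191 190 192 194 196 198 199 199 198
137 136 136 138 138 140 140 133 100  89  89  94 140 194 209 213 215 214 216 217 216 214 211 210 209 202 188 170 189 190 190 190 192 192 195 196 198 200 198 198
139 135 136 139 140 140 139 118  91  90  89  90  90  98 111 131 154 178 192 199 199 190 172 165 160 151 147 160 190 191 190 190 191 193 195 197 199 200 199 198
137 137 138 138 138 139 134 102  89  90  89  89  92  89  90  89  98 117 121 123 123 120 122 144 147 148 146 175 191 192 190 190 192 193 195 198 200 200 198 197
138 135 137 138 140 139 124  93  90  89  90  91  90  91  91  90 100 116 116 115 116 114 121 144 147 146 146 181 191 190 191 191 192 193 197 198 199 199 198 197
```

The pin stands inside the upper knuckle and the ring size matches the fully-down height. Swing now.

Request:
step_arm([
  [[-0.1,-0.1,0],[0,0,2]],
  [[0.1,-0.4,0],[0,0,3]],
  [[0,-0.4,0],[0,0,3]],
  [[0.1,-0.4,0],[0,0,3]],
  [[0,-0.4,0],[0,0,3]],
  [[0.1,-0.4,0],[0,0,3]],
  [[0,-0.4,0],[0,0,3]],
  [[0.1,-0.4,0],[0,0,3]],
  [[0,-0.4,0],[0,0,3]],
  [[0,-0.4,0],[0,0,3]],
])

```text
clock: 32.05
tool_pos: [0.5455, 0.1094, 0.1923]
eef_rot: [0.828, 0.56, 0.0, -0.0]
contact_force: [1.2, 0.5, 0.5]
opening: 0.322
finger_force: 0.4
```

Run:
```python
from hang import *
g=st(); Rz=lambda a:R.from_euler('z',a,degrees=True)
plan([(pol(th,0,.006,.1935),Rz(th-90)*QH,1) for th in range(58,33,-3)])
```

```text
{'clock': np.float64(32.05), 'q': array([-0.434,  0.706,  0.26 ,  1.855, -0.292,  0.618, -0.374]), 'tool_pos': array([0.545, 0.109, 0.192]), 'eef_rot': array([ 0.828,  0.56 ,  0.   , -0.   ]), 'contact_force': array([1.179, 0.549, 0.515]), 'opening': np.float64(0.322), 'finger_force': np.float64(0.35)}
[[ 0.372  0.928  0.   ]
 [ 0.928 -0.372  0.001]
 [ 0.001 -0.    -1.   ]]
[[[0.0, -0.4, -0.1], [0.0, 0.0, 2.8]], [[0.1, -0.4, 0.0], [0.0, 0.0, 3.0]], [[0.0, -0.4, 0.0], [0.0, 0.0, 3.0]], [[0.1, -0.4, 0.0], [0.0, 0.0, 3.0]], [[0.0, -0.4, 0.0], [0.0, 0.0, 3.0]], [[0.1, -0.4, 0.0], [0.0, 0.0, 3.0]], [[0.0, -0.4, 0.0], [0.0, 0.0, 3.0]], [[0.1, -0.4, 0.0], [0.0, 0.0, 3.0]], [[0.0, -0.4, 0.0], [0.0, 0.0, 3.0]]]
```

Request:
step_arm([
  [[0,-0.4,-0.1],[0,0,2.8]],
  [[0.1,-0.4,0],[0,0,3]],
  [[0,-0.4,0],[0,0,3]],
  [[0.1,-0.4,0],[0,0,3]],
  [[0,-0.4,0],[0,0,3]],
  [[0.1,-0.4,0],[0,0,3]],
  [[0,-0.4,0],[0,0,3]],
  [[0.1,-0.4,0],[0,0,3]],
  [[0,0,0],[0,0,0]],
  [[0,0.1,0],[0,0,0]],
])

```text
clock: 33.3
tool_pos: [0.5211, 0.1287, 0.1931]
eef_rot: [0.925, 0.379, -0.0, -0.0]
contact_force: [0.3, -0.3, 0.1]
opening: 0.322
finger_force: 0.0
```

Run:
```python
from hang import *
g=st(); P=np.array(g['tool_pos']);Q=R.from_quat(g['eef_rot'])
# push pose at theta: tool y along stove -y (QH)
def push(th,gap,y=.035,h=.124):
    t=np.radians(th); return pol(th,y,.056+.009*np.cos(t)+.018*np.sin(t)+gap,h)
print(push(37,.025),push(0,0))
P1=push(37,.03)
plan([(P+Z*.07,Q,4),([P1[0],P1[1],.262],QH,7),(P1,QH,6)])
```

```text
{'clock': np.float64(33.3), 'q': array([-0.553,  0.702,  0.379,  1.914, -0.434,  0.607, -0.686]), 'tool_pos': array([0.521, 0.129, 0.193]), 'eef_rot': array([ 0.925,  0.379, -0.   , -0.   ]), 'contact_force': array([ 0.324, -0.251,  0.071]), 'opening': np.float64(0.322), 'finger_force': np.float64(0.016)}
[[ 0.712  0.702 -0.001]
 [ 0.702 -0.712  0.   ]
 [-0.    -0.001 -1.   ]]
[0.5605272  0.03866959 0.124     ] [0.47595986 0.11246111 0.124     ]
[[[0.0, 0.0, -1.7], [0.0, 0.0, 0.0]], [[0.0, 0.0, -1.8], [0.0, 0.0, 0.0]], [[0.0, 0.0, -1.7], [0.0, 0.0, 0.0]], [[0.0, 0.0, -1.8], [0.0, 0.0, 0.0]], [[-0.5, 1.4, 0.0], [0.0, 0.0, -7.5]], [[-0.7, 1.3, 0.0], [0.0, 0.0, -7.6]], [[-0.8, 1.2, 0.0], [0.0, 0.0, -7.5]], [[-1.0, 1.1, 0.1], [0.0, 0.0, -7.6]], [[-1.1, 0.9, 0.0], [0.0, 0.0, -7.5]], [[-1.3, 0.8, 0.0], [0.0, 0.0, -7.6]], [[-1.3, 0.6, 0.0], [-0.1, 0.0, -7.5]], [[0.0, 0.0, 2.3], [0.0, 0.0, 0.0]]]
[[[0.0, 0.0, 2.3], [0.0, 0.0, 0.0]], [[0.0, 0.0, 2.3], [0.0, 0.0, 0.0]], [[0.0, 0.0, 2.3], [0.0, 0.0, 0.0]], [[0.0, 0.0, 2.3], [0.0, 0.0, 0.0]], [[0.0, 0.0, 2.3], [0.0, 0.0, 0.0]]]
```

Request:
step_arm([
  [[0,0,-1.7],[0,0,0]],
  [[0,0,-1.8],[0,0,0]],
  [[0,0,-1.7],[0,0,0]],
  [[0,0,-1.8],[0,0,0]],
  [[-0.5,1.4,0],[0,0,-7.5]],
  [[-0.7,1.3,0],[0,0,-7.6]],
  [[-0.8,1.2,0],[0,0,-7.5]],
  [[-1,1.1,0.1],[0,0,-7.6]],
  [[-1.1,0.9,0],[0,0,-7.5]],
  [[-1.3,0.8,0],[0,0,-7.6]],
  [[-1.3,0.6,0],[0,0,-7.5]],
  [[-1.2,0.9,0],[0,0,0]],
], claw=-0.36)

```text
clock: 34.8
tool_pos: [0.5746, 0.0236, 0.2621]
eef_rot: [0.661, 0.75, -0.0, -0.001]
contact_force: [-0.6, 0.0, 0.1]
opening: 0.321
finger_force: 0.0
```

Request:
step_arm([
  [[0,0,0],[0,0,0]],
  [[0,0,2.3],[0,0,0]],
  [[0,0,2.3],[0,0,0]],
  [[0,0,2.3],[0,0,0]],
  [[0,0,2.3],[0,0,0]],
  [[0,0,2.3],[0,0,0]],
  [[0,0,2.3],[0,0,0]],
  [[0,0,0],[0,0,0]],
], claw=-1)

```text
clock: 35.8
tool_pos: [0.5731, 0.0255, 0.1227]
eef_rot: [0.66, 0.751, -0.001, -0.002]
contact_force: [0.5, -0.5, 0.4]
opening: 0.002
finger_force: 0.0
```

Run:
```python
from hang import *
g=st()
def push(th,gap,y=.035,h=.124):
    t=np.radians(th); return pol(th,y,.056+.009*np.cos(t)+.018*np.sin(t)+gap,h)
plan([(push(40,.01),QH,3)]+[(push(th,0),QH,1) for th in range(38,5,-2)]); print(push(6,0),push(0,0),push(-3,0))
```

```text
{'clock': np.float64(35.8), 'q': array([-0.185,  0.82 ,  0.104,  1.837, -0.162,  0.498,  0.158]), 'tool_pos': array([0.573, 0.026, 0.123]), 'eef_rot': array([ 0.66 ,  0.751, -0.001, -0.002]), 'contact_force': array([ 0.518, -0.507,  0.377]), 'opening': np.float64(0.002), 'finger_force': np.float64(0.0)}
[[-0.128  0.992 -0.005]
 [ 0.992  0.128  0.   ]
 [ 0.001 -0.004 -1.   ]]
[[[0.8, -0.4, 0.0], [-0.1, 0.0, 0.0]], [[0.8, -0.5, -0.1], [-0.1, 0.0, 0.0]], [[0.8, -0.4, 0.0], [-0.1, -0.1, -0.1]], [[1.0, -1.1, 0.0], [0.0, 0.0, 0.0]], [[0.2, -0.4, 0.0], [0.0, 0.0, 0.0]], [[0.2, -0.4, 0.0], [0.0, 0.0, 0.0]], [[0.2, -0.4, 0.0], [0.0, 0.0, 0.0]], [[0.3, -0.4, 0.0], [0.0, 0.0, 0.0]], [[0.3, -0.4, 0.0], [0.0, 0.0, 0.0]], [[0.3, -0.4, 0.0], [0.0, 0.0, 0.0]], [[0.3, -0.4, 0.0], [0.0, 0.0, 0.0]], [[0.3, -0.3, 0.0], [0.0, 0.0, 0.0]]]
[[[0.3, -0.4, 0.0], [0.0, 0.0, 0.0]], [[0.4, -0.3, 0.0], [0.0, 0.0, 0.0]], [[0.3, -0.3, 0.0], [0.0, 0.0, 0.0]], [[0.4, -0.3, 0.0], [0.0, 0.0, 0.0]], [[0.4, -0.3, 0.0], [0.0, 0.0, 0.0]], [[0.4, -0.3, 0.0], [0.0, 0.0, 0.0]], [[0.4, -0.2, 0.0], [0.0, 0.0, 0.0]], [[0.5, -0.3, 0.0], [0.0, 0.0, 0.0]]]
[0.4838598  0.10013422 0.124     ] [0.47595986 0.11246111 0.124     ] [0.472573   0.11896389 0.124     ]
```

Request:
step_arm([
  [[0.4,-0.2,0],[0,0,0]],
  [[0.4,-0.2,0],[0,0,0]],
  [[0.4,-0.2,0],[0,0,0]],
  [[0.4,-0.2,0],[0,0,0]],
  [[0.4,-0.2,0],[0,0,0]],
  [[0.4,-0.3,0],[0,0,0]],
  [[0.4,-0.4,0],[0,0,0]],
  [[0.3,-0.4,0],[0,0,0]],
  [[0.3,-0.3,0],[0,0,0]],
  [[0.2,-0.4,0],[0,0,0]],
  [[0.2,-0.4,0],[0,0,0]],
  [[0.2,-0.4,0],[0,0,0]],
])

```text
clock: 37.3
tool_pos: [0.5334, 0.06, 0.1241]
eef_rot: [0.66, 0.751, 0.0, -0.0]
contact_force: [0.8, 0.7, -0.4]
opening: 0.007
finger_force: 0.2
```

Request:
step_arm([
  [[0.3,-0.4,0],[0,0,0]],
  [[0.3,-0.4,0],[0,0,0]],
  [[0.3,-0.4,0],[0,0,0]],
  [[0.3,-0.4,0],[0,0,0]],
  [[0.3,-0.3,0],[0,0,0]],
  [[0.3,-0.4,0],[0,0,0]],
  [[0.4,-0.3,0],[0,0,0]],
  [[0.3,-0.3,0],[0,0,0]],
  [[0.4,-0.3,0],[0,0,0]],
])

```text
clock: 38.42
tool_pos: [0.498, 0.0846, 0.1241]
eef_rot: [0.66, 0.751, -0.0, -0.0]
contact_force: [0.5, -0.8, 0.2]
opening: 0.007
finger_force: 0.2
```

Run:
```python
from hang import *
g=st(); P=np.array(g['tool_pos'])
def push(th,gap,y=.035,h=.124):
    t=np.radians(th); return pol(th,y,.056+.009*np.cos(t)+.018*np.sin(t)+gap,h)
for th in (40,20,12,8,0): print(th,QH.inv().apply(push(th,0)-P).round(4))
```

```text
{'clock': np.float64(38.425), 'q': array([-0.319,  0.763,  0.099,  2.044, -0.205,  0.344,  0.074]), 'tool_pos': array([0.498, 0.085, 0.124]), 'eef_rot': array([ 0.66 ,  0.751, -0.   , -0.   ]), 'contact_force': array([ 0.548, -0.827,  0.199]), 'opening': np.float64(0.007), 'finger_force': np.float64(0.198)}
[[-0.128  0.992 -0.001]
 [ 0.992  0.128  0.   ]
 [ 0.    -0.001 -1.   ]]
40 [-0.0366  0.0475  0.0001]
20 [-0.01    0.0082  0.0001]
12 [ 0.0049 -0.0042  0.0001]
8 [ 0.013  -0.0096  0.0001]
0 [ 0.0305 -0.0182  0.0001]
```

Request:
step_arm([
  [[0.4,-0.3,0],[0,0,0]],
  [[0.4,-0.3,0],[0,0,0]],
  [[0.4,-0.3,0],[0,0,0]],
  [[0.4,-0.3,0],[0,0,0]],
  [[0.3,-0.2,0],[0,0,0]],
  [[0.3,-0.2,0],[0,0,0]],
  [[0.2,-0.1,0],[0,0,0]],
  [[0.2,-0.1,0],[0,0,0]],
  [[0.1,0,0],[0,0,0]],
  [[0,0,0],[0,0,0]],
])

```text
clock: 39.67
tool_pos: [0.4765, 0.1088, 0.1241]
eef_rot: [0.66, 0.751, -0.0, -0.001]
contact_force: [0.2, -0.6, -0.7]
opening: 0.006
finger_force: 0.2
```

Request:
step_arm([
  [[0.2,0,0],[0,0,0]],
  [[0.1,0,0],[0,0,0]],
  [[0,0,0],[0,0,0]],
])

```text
clock: 40.05
tool_pos: [0.4763, 0.1112, 0.124]
eef_rot: [0.66, 0.751, -0.001, -0.0]
contact_force: [0.4, -2.6, -2.7]
opening: 0.004
finger_force: 1.4
```

Request:
step_arm([
  [[0.1,0,0],[0,0,0]],
  [[0,0,0],[0,0,0]],
])

```text
clock: 40.3
tool_pos: [0.4762, 0.1118, 0.124]
eef_rot: [0.661, 0.751, -0.001, -0.0]
contact_force: [0.5, -4.8, -4.2]
opening: 0.005
finger_force: 2.6
```

Request:
step_arm([
  [[0.1,0,0],[0,0,0]],
  [[0,0,0],[0,0,0]],
])

```text
clock: 40.55
tool_pos: [0.4762, 0.112, 0.1239]
eef_rot: [0.661, 0.75, -0.001, 0.0]
contact_force: [1.7, -7.2, -5.7]
opening: 0.003
finger_force: 3.5
```

Rigid contact at the shut position. I back off.

Request:
step_arm([
  [[-0.2,0,0],[0,0,0]],
  [[-0.3,0,0],[0,0,0]],
  [[-0.6,0,0],[0,0,0]],
  [[-1.5,0,0],[0,0,0]],
  [[-3,0,0],[0,0,0]],
  [[-4,0,-1],[0,0,0]],
  [[-2,0,-4],[0,0,0]],
  [[0,0,-5],[0,0,0]],
  [[0,0,-4],[0,0,0]],
  [[0,0,0],[0,0,0]],
  [[0,0,0],[0,0,0]],
])

```text
clock: 41.92
tool_pos: [0.4905, -0.0018, 0.2636]
eef_rot: [0.66, 0.751, -0.0, -0.001]
contact_force: [-1.0, -0.4, -0.7]
opening: 0.004
finger_force: 0.0
```

Run:
```python
from hang import *
st(); s=snap('top','t9'); w=snap('wrist','w10')
for n,c in(('top',s),('wrist',w)):
  for th in(0,5):
    print(n,th,[w2px(c,pol(th,y,.056,.12)).round(1).tolist() for y in(-.048,.048)])
  hsv=cv2.cvtColor(c['img'],cv2.COLOR_RGB2HSV); m=((hsv[...,0]<16)&(hsv[...,1]>150)&(hsv[...,2]>120)).astype(np.uint8)
  n_,l,q,ce=cv2.connectedComponentsWithStats(m)
  for i in range(1,n_):
    if 60<q[i,4]<4000:
      r_=cv2.minAreaRect(np.argwhere(l==i)[:,::-1].astype(np.float32)); print(q[i],np.round(cv2.boxPoints(r_)).tolist())
```

```text
{'clock': np.float64(41.925), 'q': array([-0.184,  0.511,  0.145,  1.964, -0.114,  0.675,  0.16 ]), 'tool_pos': array([ 0.491, -0.002,  0.264]), 'eef_rot': array([ 0.66 ,  0.751, -0.   , -0.001]), 'contact_force': array([-0.965, -0.406, -0.725]), 'opening': np.float64(0.004), 'finger_force': np.float64(0.0)}
[[-0.128  0.992 -0.002]
 [ 0.992  0.128  0.   ]
 [ 0.001 -0.002 -1.   ]]
top 0 [[222.3, 176.5], [226.3, 211.4]]
top 5 [[223.0, 175.0], [230.1, 209.3]]
[399 168   9  28 128] [[396.0, 194.0], [402.0, 167.0], [408.0, 169.0], [403.0, 195.0]]
[360 210  14   9  61] [[360.0, 216.0], [361.0, 209.0], [374.0, 211.0], [373.0, 218.0]]
wrist 0 [[384.0, 58.4], [262.0, 58.6]]
wrist 5 [[388.6, 61.7], [267.5, 73.4]]
[258 363  42  14 277] [[255.0, 372.0], [258.0, 362.0], [299.0, 376.0], [296.0, 385.0]]
```

Run:
```python
from hang import *
w=load('w10')['img']
for u in(270,285,325,360,378): print(u,[w[v,u].tolist() for v in range(30,84,3)])
```

```text
270 [[203, 205, 215], [205, 207, 216], [193, 160, 149], [192, 128, 81], [195, 131, 84], [195, 130, 82], [196, 129, 83], [190, 126, 79], [158, 107, 69], [124, 87, 58], [160, 116, 78], [169, 126, 84], [167, 124, 83], [169, 126, 85], [168, 127, 85], [168, 125, 83], [167, 126, 84], [167, 125, 84]]
285 [[160, 121, 81], [159, 120, 79], [177, 123, 78], [193, 129, 82], [195, 130, 82], [194, 129, 80], [194, 129, 81], [190, 126, 81], [159, 107, 70], [125, 86, 57], [156, 114, 76], [162, 121, 81], [162, 121, 80], [162, 121, 81], [164, 123, 82], [166, 123, 84], [166, 123, 83], [168, 126, 83]]
325 [[160, 119, 80], [159, 119, 80], [175, 121, 80], [193, 129, 81], [196, 131, 83], [196, 130, 82], [195, 129, 83], [191, 127, 80], [162, 109, 71], [125, 86, 58], [153, 114, 76], [160, 120, 81], [160, 121, 81], [161, 121, 82], [161, 122, 82], [162, 122, 83], [162, 122, 81], [162, 121, 81]]
360 [[170, 127, 85], [170, 127, 84], [178, 124, 80], [195, 130, 80], [197, 131, 83], [195, 129, 81], [193, 129, 82], [191, 127, 80], [161, 108, 69], [126, 87, 58], [161, 117, 79], [174, 128, 87], [173, 127, 85], [172, 127, 86], [172, 128, 85], [172, 128, 86], [169, 127, 83], [168, 124, 82]]
378 [[198, 202, 212], [199, 202, 212], [190, 162, 153], [197, 130, 83], [199, 133, 82], [197, 131, 82], [193, 129, 81], [189, 126, 79], [163, 110, 71], [128, 88, 59], [159, 117, 77], [168, 125, 82], [167, 125, 83], [163, 122, 82], [157, 117, 78], [150, 111, 75], [141, 106, 72], [134, 100, 69]]
```

The handle bar lies level in the wrist picture (rows 36–57 at both ends, 58 predicted for shut), so the door is shut and clear of the robot. I hand in.

```bash
python3 -c "
from plant import finish_job
print(finish_job())"
```

```text
the job is handed in; nothing more can be done
None
```

I hung the stove door on both pins, swung it gently shut and let go, then handed the job in at about 42 s; the hand-in gave no verdict, but my last measurements show the door down on its pins and shut.

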